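Open and load the bead canister, key on its lid and tally it

ROBOT

A 6-joint arm with a two-finger parallel gripper is mounted at the origin on the work surface. World frame = base frame: x ahead of the robot, y to its left, z up, the work surface at z = 0. Lengths are in m, angles in rad, forces in N, time in s.
With the tool pointing down it reaches from about 0.375 to 0.9 m from the base axis. Payload 3.1 kg.
Tool frame: the origin (TCP) lies at the centre of the arm's flange, where the gripper is bolted on; the fingertips stand 173 mm ahead of it and the grasp point (between the pads) lies 155 mm ahead of it (tip_extent is the distance from the TCP to the fingertips, in m); z points along the fingers, y is the direction in which the jaws open and shut (so a half turn about z gives the same grasp; the last joint's range is limited). The gripper opens to 85 mm and grips with 20 to 120 N. Pads are 22 mm wide; open, the fingers measure 114 mm over their backs; the gripper's body (76 mm by 85 mm) begins 54 mm behind the grasp point. The pads swing forward as they close: fully open they stand 13 mm farther back than shut.
Start: joints at [0.973, 0.527, 1.433, -0, 1.181, -0.178], TCP at [0.255, 0.571, 0.405] pointing down, gripper open.
Joint ranges: [-3.08, 3.08], [-0.75, 2.2], [0.22, 2.44], [-1.43, 4.57], [0, 2.65], [-2.85, 2.85]. Speed limits (rad/s): [2.79, 2.79, 3.14, 3.14, 3.14, 3.14].

INTERFACE

Orientations are given as a unit quaternion [x, y, z, w].
In Python, from station import sense, snapshot, sign_off, tip_extent gives the robot as it stands. The module is installed in compiled form; this text tells all that it offers.
- The arm moves only by the tool servo_tool, never from a script. Its argument "rows" is a list of rows, each a list of 3 entries, a list of its own where there are three numbers: the shift along the tool's x, y, z in mm, then the turn about the tool's z in degrees, then the opening, from -1 (shut) to 1 (fully open), so that 0 is half open. A call has 1 to 8 rows; each row is the pose to reach, as a shift and turn from the pose measured when the call began, along the tool's axes at that moment; what a row does not reach only later rows make up. A row lasts 1/10 s, in which the tool goes at most 50 mm and 8.59 degrees, less where a joint would pass 70% of its speed; a pose out of reach is approached as far as the arm can. A call with a gripper value outside its range is refused whole. The fingers move at their own pace and stop on an object; "force" is the grip in N (left out, the last holds). Time passes only in rows, so rows that repeat a pose let the fingers close. It gives the time, the measured TCP pose, the force and the opening at its end, in the units of the state.
- sense(): the state, without advancing time (a new reading comes with each control period).
- snapshot(name): name is "scene" or "top" or "wrist"; returns a dict with "image" (480x640x3 uint8, blue, green, red), "z_map" (480x640 float32, m along the optical axis (not along the pixel's ray), 0 where there is no reading), "vertical_fov" (degrees; the focal length in pixels is half the picture's height over the tangent of half this angle, whatever the lens; pixels are square), "cx", "cy" (the principal point, pixels), "cam_to_world" (4x4, takes a point from camera to world coordinates). Camera axes: x right, y down, z forward; pixel columns grow to the right and rows downward; lengths in m; the calibration is good to about 2 mm. The wrist camera is an equidistant fisheye: a pixel r from the principal point sees the ray r / f radians off the axis. A picture is of the moment at which its call begins.
- sign_off(): hands the job in, once; it reports no verdict.
The state is a dict: "t": time; "q": joint angles; "qd": joint speeds; "tau": joint torques, N m; "tcp_pos": TCP position; "tool_rot": TCP orientation; "force": force on the tool from outside, world axes, zero at the start; "ft_torque": the same for the moment, N m; "finger_gap": opening from 0.0 (shut) to 1.0 (fully open).
Only numpy, scipy, OpenCV 4.12 (cv2) and the standard library are available. Lean on these libraries where they do the work, as an engineer would, in place of code of your own. Each camera call takes 0.05 s, during which the arm holds its last target. There are 200 camera calls.

TASK

The lid lies loose and out of key on the wide aluminium canister: lift it off and set it aside on the bench, put every porcelain bead into the canister, one to a well (any wells), then put the lid back and turn it until its three lugs drop into the notches and it lies flat on the rim. Only when the lid is home, press the counter's spring pedal down to its stop to tally the canister, and let it come back up. Leave the other things on the bench where they are.

Things in the scene. Friction and masses are not known exactly. Their poses are not given: they have to be found in the camera images.
- canister: wide round aluminium canister fixed to the bench, 126 mm across, open on top; origin: centre of its underside, z up. Rim 46 mm high, 10 mm thick, bore 106 mm. A 40 mm hub and six 3 mm radial walls, level with the rim, make six wells 30 mm deep, 33 mm from hub to rim, 37 mm across the middle. Three notches 19 mm wide, 12 mm deep, cut through the rim at +45, -45 and 180 degrees from its x
- lid: loose aluminium lid, at first askew on the rim: disc 128 mm across, 6 mm thick; three lugs, 14 mm wide, span radii 57 to 74 mm and reach 8 mm below it at +45, -45, 180 degrees from its x (fits one way only). Origin: centre, level with the lugs' undersides; z up. Black grip bar on top: 60 mm along y, 14 mm along x, top 50 mm above the origin. Origin 46 mm up with lugs on the rim, 38 mm when home, x along the canister's x. 0.25 kg
- pedal_pad (a point): point on the rubber pad on top of the tally counter's pedal, a steel plate 50 mm wide, 90 mm long, hinged to the counter's 76 mm tall body, free end towards the robot. The point is 18 mm in from the free end, 72 mm from the hinge axis, 43 mm above the bench when up; x points towards the hinge
- pedal (a joint): the pedal's spring hinge: 0 up, 0.26 rad at its stop (the pad is then 19 mm lower); about 3 N on the pad starts it, 8 N holds it at the stop; it springs back up when let go
- bead1: a white porcelain insulating bead, an eight-sided prism 24 mm across flats (26 mm over the corners) and 24 mm tall with a dark bore, 28 g; origin at its centre; z along the bore, x and y square to flat sides (there are flats every 45 degrees about z). Starts upright on the bench; four to six of the six beads are present
- bead2: a white porcelain insulating bead, an eight-sided prism 24 mm across flats (26 mm over the corners) and 24 mm tall with a dark bore, 28 g; origin at its centre; z along the bore, x and y square to flat sides (there are flats every 45 degrees about z). Starts upright on the bench; four to six of the six beads are present
- bead3: a white porcelain insulating bead, an eight-sided prism 24 mm across flats (26 mm over the corners) and 24 mm tall with a dark bore, 28 g; origin at its centre; z along the bore, x and y square to flat sides (there are flats every 45 degrees about z). Starts upright on the bench; four to six of the six beads are present
- bead4: a white porcelain insulating bead, an eight-sided prism 24 mm across flats (26 mm over the corners) and 24 mm tall with a dark bore, 28 g; origin at its centre; z along the bore, x and y square to flat sides (there are flats every 45 degrees about z). Starts upright on the bench; four to six of the six beads are present
- bead5: a white porcelain insulating bead, an eight-sided prism 24 mm across flats (26 mm over the corners) and 24 mm tall with a dark bore, 28 g; origin at its centre; z along the bore, x and y square to flat sides (there are flats every 45 degrees about z). Starts upright on the bench; four to six of the six beads are present
- bead6: a white porcelain insulating bead, an eight-sided prism 24 mm across flats (26 mm over the corners) and 24 mm tall with a dark bore, 28 g; origin at its centre; z along the bore, x and y square to flat sides (there are flats every 45 degrees about z). Starts upright on the bench; four to six of the six beads are present
- well1 (a point): the middle of well 1 of the canister at its mouth, level with the rim, 37 mm from the canister's axis and 30 degrees round from its x axis
- well2 (a point): the middle of well 2 of the canister at its mouth, level with the rim, 37 mm from the canister's axis and 90 degrees round from its x axis
- well3 (a point): the middle of well 3 of the canister at its mouth, level with the rim, 37 mm from the canister's axis and 150 degrees round from its x axis
- well4 (a point): the middle of well 4 of the canister at its mouth, level with the rim, 37 mm from the canister's axis and 210 degrees round from its x axis
- well5 (a point): the middle of well 5 of the canister at its mouth, level with the rim, 37 mm from the canister's axis and 270 degrees round from its x axis
- well6 (a point): the middle of well 6 of the canister at its mouth, level with the rim, 37 mm from the canister's axis and 330 degrees round from its x axis
- lamp_socket: a bystander to be left alone: white ceramic lamp socket, 52 mm across, 50 mm tall, upright; origin at the centre of its underside
- octagon_box: a bystander to be left alone: open steel octagon box, 100 mm across, 38 mm tall; origin at the centre of its underside
- breaker_cover: a bystander to be left alone: smoked polycarbonate breaker cover, 75 x 130 mm, 38 mm tall; origin at the centre of its underside
- screwdriver: a bystander to be left alone: screwdriver lying on the bench, pointing along its x; origin at the centre of its underside
Not all that is in view belongs to the job. Leave any brown or green look-alike of the bead1 alone.

How it is judged:
On the way, in this order (a step that is already met when the one before it is completed fails the run):
1. every bead present lies down in a well, one to a well (horizontal distance between each of bead1, bead2, bead3, bead4, bead5, bead6 and canister below 0.048 m and z of each of bead1, bead2, bead3, bead4, bead5, bead6 in the frame of canister below 0.034 m), for 0.2 s.
2. the lid is home: its lugs in the notches, flat on the rim (horizontal distance between lid and canister below 0.006 m and z of lid in the frame of canister below 0.041 m and angle between the x axis of lid and the x axis of canister, either way round below 0.09 rad and angle between lid's own z axis and vertical below 0.04 rad), for 0.3 s.
3. the pedal is pressed to its stop with the lid home (all of step 2 and value of joint pedal above 0.235 rad), for 0.1 s.
At the end, for the whole second after the job is handed in: every bead present in a well of its own (centre within 48 mm of the canister axis and 12 mm or more below the rim: a well holds one); lid home and at rest (within 6 mm of the axis, origin at most 41 mm up, x axes within 0.09 rad, tilt under 0.04 rad); pedal back up (under 0.03 rad) (all of step 1 and all of step 2 and value of joint pedal below 0.03 rad and linear speed of lid below 0.02 m/s); the robot touches nothing.
It fails at once if the pedal is pressed while the lid is not home (value of joint pedal above 0.12 rad and not (horizontal distance between lid and canister below 0.006 m and z of lid in the frame of canister below 0.041 m and angle between the x axis of lid and the x axis of canister, either way round below 0.09 rad and angle between lid's own z axis and vertical below 0.04 rad)).
It fails at once if a bystander on the bench is shifted more than 30 mm (distance of any of lamp_socket, octagon_box, breaker_cover, screwdriver from where it was at the start of the episode above 0.03 m).
Of bead1, bead2, bead3, bead4, bead5, bead6 only 4 to 6 are there at a start; the rules pass over those that are not, and their reading is None.
At some moment in a run one of bead1, bead2, bead3, bead4, bead5, bead6 may be knocked a few centimetres aside while the robot is not near it.
Once in a run the grip may slacken for a moment while it holds something.
It also fails if it takes over 210 s, if anything falls off the work surface, if the arm or the gripper's body presses on something with over 40 N, if the wrist force passes 120 N, or if a joint passes its speed limit or range.

## Working session

There is one attempt and no reset: what is moved stays moved. The work goes in short steps, Python scripts to look and compute and a tool call to move; the robot and the scene stay as the last step left them, time stands still between calls to the robot, and variables do not carry over. Pictures are saved under pics/ and viewed, about 12 in all and at most 16, crops included, and the job is handed in when it is done.

Besides the shell and the picture viewer there is one more tool, called after "Request:" as name(argument=value, ...), one argument or row to a line, values as JSON. servo_tool: Moves the arm, as the interface text tells. Its arguments: {"type":"object","properties":{"rows":{"type":"array"},"force":{"type":"number"}},"required":["rows"]}

```bash
mkdir -p pics; ls
cat > h.py <<'E'
import numpy as np, cv2
from station import sense, snapshot, sign_off, tip_extent
from scipy.spatial.transform import Rotation as R
def cloud(s):
    h,w=s["z_map"].shape; f=h/2/np.tan(np.radians(s["vertical_fov"]/2))
    u,v=np.meshgrid(np.arange(w),np.arange(h)); z=s["z_map"]
    P=np.stack([(u-s["cx"])/f*z,(v-s["cy"])/f*z,z,np.ones_like(z)],-1)
    return (P@np.array(s["cam_to_world"]).T)[...,:3]
def ray(s,u,v,zp):
    h=s["z_map"].shape[0]; f=h/2/np.tan(np.radians(s["vertical_fov"]/2))
    T=np.array(s["cam_to_world"]); d=T[:3,:3]@np.array([(u-s["cx"])/f,(v-s["cy"])/f,1]); o=T[:3,3]
    return o+d*(zp-o[2])/d[2]
E
python3 - <<'E'
from h import *
st=sense(); print(st, tip_extent)
for n in ["top","scene"]:
    s=snapshot(n); cv2.imwrite(f"pics/{n}0.png",s["image"]); np.savez(f"{n}0.npz",**s)
    print(n,s["vertical_fov"],s["cx"],s["cy"],np.round(s["cam_to_world"],3).tolist())
E
```

```text
pics
{'t': 0.0, 'q': array([ 9.72500613e-01,  5.28474200e-01,  1.43394342e+00,  6.42882706e-06,
        1.18138179e+00, -1.78499273e-01]), 'qd': array([-0.00138555,  0.00091799, -0.00053396,  0.00232625,  0.00048951,
       -0.00027201]), 'tau': array([-2.48795759e-04, -4.42357743e+01, -1.78024811e+01, -2.02948113e-04,
        8.57543957e-03,  2.91234215e-06]), 'tcp_pos': array([0.25450189, 0.57044534, 0.40371518]), 'tool_rot': array([ 2.08361425e-01,  9.78051276e-01, -1.02006679e-03, -4.20605475e-04]), 'force': array([ 0.44716559, -0.53848493, -1.26052939]), 'ft_torque': array([0.0123232 , 0.02058585, 0.00350112]), 'finger_gap': 1.0005375404802466} 0.1734
top 50.01822908698945 325.779064453721 240.19653381074215 [[-0.029, -0.995, 0.098, 0.421], [-1.0, 0.029, 0.003, 0.014], [-0.005, -0.098, -0.995, 1.336], [0.0, 0.0, 0.0, 1.0]]
scene 51.19039506410062 319.19611489841685 238.65453953079626 [[-0.813, 0.304, -0.497, 1.089], [0.583, 0.437, -0.685, 0.784], [0.009, -0.846, -0.533, 0.657], [0.0, 0.0, 0.0, 1.0]]
```

View pics/top0.png

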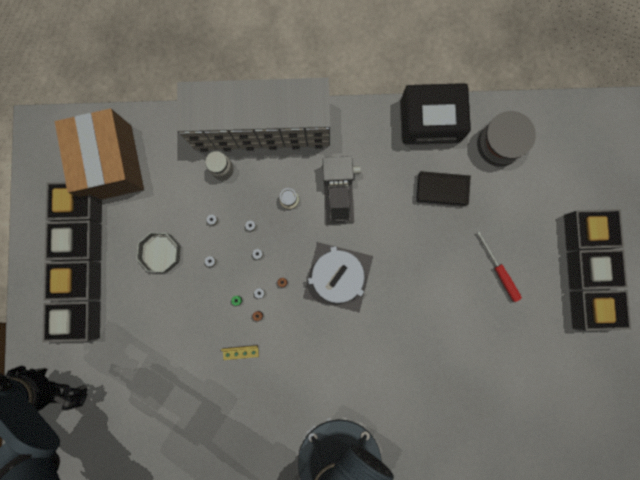

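View pics/scene0.png

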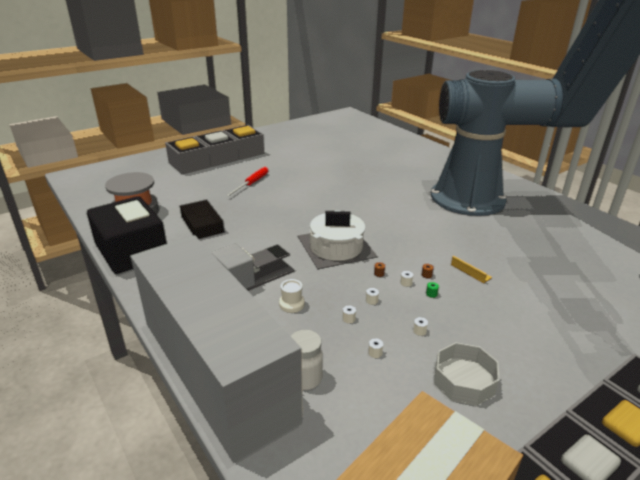

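Top view: five white beads at (212,219), (250,226), (210,261), (257,254) and (259,293). The look-alikes are brown at (282,282) and (257,315), and green at (237,300). The lid is at (338,275) with its black bar, and the pedal at (340,205). The scene view also shows five white beads. Next I'll measure them and confirm in a crop.

Run:
```python
from h import *
s=dict(np.load("top0.npz")); im=s["image"]; P=cloud(s)
hsv=cv2.cvtColor(im,cv2.COLOR_BGR2HSV)
m=((hsv[...,2]>165)&(hsv[...,1]<40)).astype(np.uint8); m[:, :185]=0;m[:,275:]=0;m[:205]=0;m[310:]=0
m=cv2.morphologyEx(m,cv2.MORPH_CLOSE,np.ones((5,5)))
n,l,stt,c=cv2.connectedComponentsWithStats(m)
for i in range(1,n):
    if stt[i,4]>15: print("bead",c[i].round(1),stt[i,4],ray(s,*c[i],0.024).round(4),P[l==i][:,2].max().round(3))
# bar
sel=(abs(P[...,2]-0.096)<0.012)&(abs(P[...,0]-0.38)<0.12)&(abs(P[...,1])<0.1)
bar=(hsv[...,2]<70)&(np.hypot(P[...,0]-0.38,P[...,1]+.01)<0.055)&(P[...,2]>0.07)
u,v=np.nonzero(bar)[::-1]; pts=np.array([ray(s,a,b,0.096)[:2] for a,b in zip(u,v)])
print("bar",cv2.minAreaRect(pts.astype(np.float32)),P[bar][:,2].min(),P[bar][:,2].max())
e=cv2.resize(im[180:330,190:390],None,fx=4,fy=4,interpolation=cv2.INTER_CUBIC); cv2.imwrite("pics/c1.png",e)
# pedal, lid discs
for (a,b,z) in [(333,250,.052),(362,293,.052),(311,290,.052),(338,275,.06),(340,212,.043),(340,190,.043)]: print(a,b,ray(s,a,b,z).round(4),P[b,a].round(4))
d=(abs(P[...,2]-0.06)<0.007)&(np.hypot(P[...,0]-0.38,P[...,1]+.01)<0.09); print("lid c",cv2.minEnclosingCircle(P[d][:,:2].astype(np.float32)),P[d].mean(0))
```

```text
bar ((0.42539408802986145, 0.062452495098114014), (0.9122201204299927, 1.5270421504974365), 6.726746082305908) 1.3358886817818874 1.3358886817818874
333 250 [ 5.228e-01 -3.000e-04  5.200e-02] [ 5.222e-01 -3.000e-04  5.920e-02]
362 293 [ 0.4137 -0.069   0.052 ] [ 0.4137 -0.0686  0.0593]
311 290 [0.4247 0.0573 0.052 ] [0.4249 0.059  0.0011]
338 275 [ 0.4597 -0.0107  0.06  ] [ 0.4585 -0.01    0.0989]
340 212 [ 0.6197 -0.0211  0.043 ] [ 0.6198 -0.0211  0.0421]
340 190 [ 0.6763 -0.0229  0.043 ] [ 0.6763 -0.0229  0.0429]
lid c ((0.428932249546051, -0.008536696434020996), 0.06388189643621445) [ 0.4303818  -0.0109791   0.06023505]
```

View pics/c1.png

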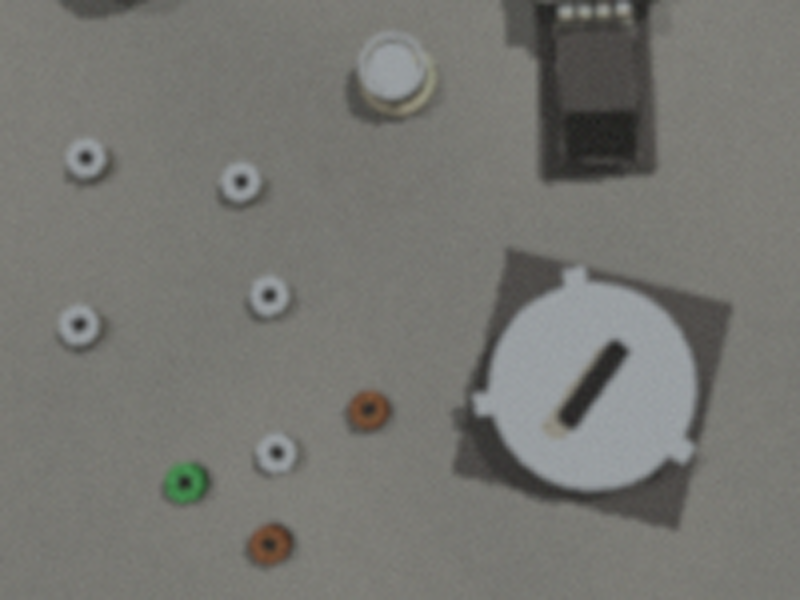

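Crop: five white beads with dark bores and three coloured look-alikes. The lid's lugs are at crop (575,278), (484,404) and (682,450). The last is the 180° lug, so the lid's x points up-left.

```bash
cat >> h.py <<'E'
def beads(s,box=(0.3,0.7,0.05,0.45),zt=0.024):
    im=s["image"]; P=cloud(s); hsv=cv2.cvtColor(im,cv2.COLOR_BGR2HSV)
    m=(P[...,2]>0.013)&(P[...,2]<0.031)&(P[...,0]>box[0])&(P[...,0]<box[1])&(P[...,1]>box[2])&(P[...,1]<box[3])
    n,l,stt,c=cv2.connectedComponentsWithStats(m.astype(np.uint8)); out=[]
    for i in range(1,n):
        if 25<stt[i,4]<400:
            out.append((ray(s,*c[i],zt)[:2].round(4),stt[i,4],c[i].round(0),np.median(hsv[l==i],0)))
    return out
E
python3 - <<'E'
from h import *
s=dict(np.load("top0.npz")); P=cloud(s); hsv=cv2.cvtColor(s["image"],cv2.COLOR_BGR2HSV)
for b in beads(s): print(b)
bar=(P[...,2]>0.085)&(P[...,2]<.11)&(np.hypot(P[...,0]-0.45,P[...,1]+.01)<0.06)
v,u=np.nonzero(bar); pts=np.array([ray(s,a,b,0.096)[:2] for a,b in zip(u,v)])
print("bar",cv2.minAreaRect(pts.astype(np.float32)),len(u),pts.mean(0), P[bar][:,2].mean())
c=pts-pts.mean(0); w,V=np.linalg.eigh(c.T@c); print(np.degrees(np.arctan2(V[1,1],V[0,1])))
d=(abs(P[...,2]-0.06)<0.007)&(np.hypot(P[...,0]-0.455,P[...,1]+.01)<0.09); print("lid c",cv2.minEnclosingCircle(P[d][:,:2].astype(np.float32)))
q=P[d]; A=np.c_[q[:,:2],np.ones(len(q))]; print("tilt",np.linalg.lstsq(A,q[:,2],rcond=None)[0])
d=d|bar; h=cv2.HoughCircles(cv2.GaussianBlur(s["image"][220:330,280:400,1],(3,3),0),cv2.HOUGH_GRADIENT,1,50,param1=80,param2=15,minRadius=22,maxRadius=32); print(h)
for (a,b) in [(575,278),(484,404),(682,450),(593,387)]: print(ray(s,190+a/4,180+b/4,.056).round(4))
for (a,b) in [(508,250),(732,303),(680,527),(455,472)]: print(ray(s,190+a/4,180+b/4,.001).round(4))
E
```

```text
(array([0.6493, 0.101 ]), np.int32(49), array([292., 203.]), array([ 25.,  37., 124.]))
(array([0.6127, 0.3105]), np.int32(82), array([211., 220.]), array([ 99. ,  10. , 136.5]))
(array([0.5946, 0.211 ]), np.int32(76), array([250., 225.]), array([ 98.5,  10. , 144.5]))
(array([0.5223, 0.4069]), np.int32(76), array([174., 256.]), array([34., 20., 64.]))
(array([0.5209, 0.1943]), np.int32(79), array([257., 254.]), array([100.,  10., 144.]))
(array([0.5059, 0.3154]), np.int32(80), array([210., 261.]), array([ 99.5,  11. , 143.5]))
(array([0.4465, 0.1327]), np.int32(79), array([282., 282.]), array([ 12., 120., 103.]))
(array([0.4207, 0.1911]), np.int32(79), array([259., 293.]), array([ 99.,  10., 143.]))
(array([0.404 , 0.2494]), np.int32(83), array([236., 300.]), array([ 63., 119., 123.]))
(array([0.3639, 0.1968]), np.int32(83), array([257., 316.]), array([ 12., 122., 104.]))
bar ((0.45653653144836426, -0.008958974853157997), (0.013688640668988228, 0.05954709276556969), 52.64431381225586) 144 [ 0.45636705 -0.00889843] 0.09556591528957363
142.51924554846488
lid c ((0.4563317596912384, -0.009260567836463451), 0.07380340248346329)
tilt [-0.00496536  0.00048894  0.06233797]
[[[57.5 56.5 25.8]]]
[ 0.5236 -0.0022  0.056 ]
[0.4469 0.0566 0.056 ]
[ 0.415  -0.0651  0.056 ]
[ 0.4555 -0.0113  0.056 ]
[0.5476 0.0402 0.001 ]
[ 0.5088 -0.1043  0.001 ]
[ 0.3656 -0.0655  0.001 ]
[0.4049 0.0783 0.001 ]
```

```bash
cat >> h.py <<'E'
def go(x,y,z,yaw=None):
    "shift (mm) along tool axes and turn (deg) to put TCP at x,y,z with jaw axis (tool y) at yaw deg in world, nearest half turn"
    st=sense(); M=R.from_quat(st["tool_rot"]).as_matrix()
    d=M.T@(np.array([x,y,z])-st["tcp_pos"])*1000
    cur=np.degrees(np.arctan2(M[1,1],M[0,1])); t=0
    if yaw is not None: t=-(((yaw-cur)+90)%180-90)
    print("t",round(st["t"],2),"tcp",st["tcp_pos"].round(4),"yaw",cur.round(1),"q6",np.degrees(st["q"][5]).round(0),"F",st["force"].round(1),"gap",round(st["finger_gap"],3),"-> shift",d.round(1),"turn",round(float(t),1))
E
python3 -c "
from h import *
go(.4564,-.009,.33,52.6); go(.4564,-.009,.252,52.6)"
```

```text
t 0.1 tcp [0.2545 0.5705 0.4038] yaw 65.9 q6 -10.0 F [-0.   0.8  0.6] gap 1.001 -> shift [-420.6 -446.8   74.5] turn 13.3
t 0.1 tcp [0.2545 0.5705 0.4038] yaw 65.9 q6 -10.0 F [-0.   0.8  0.6] gap 1.001 -> shift [-420.6 -446.6  152.5] turn 13.3
```

Request:
servo_tool(
  rows=[
    [[-420, -447, 74], 13.3, 1],
    [[-420, -447, 74], 13.3, 1],
    [[-420, -447, 74], 13.3, 1],
    [[-420, -447, 74], 13.3, 1],
    [[-420, -447, 74], 13.3, 1],
    [[-420, -447, 74], 13.3, 1],
    [[-420, -447, 74], 13.3, 1],
    [[-420, -447, 74], 13.3, 1],
  ],
)

```text
t: 0.9
tcp_pos: [0.385, 0.1937, 0.3565]
tool_rot: [0.32, 0.947, -0.001, -0.0]
force: [0.7, -0.5, 0.3]
finger_gap: 1.002
```

```bash
python3 -c "
from h import *
go(.4564,-.009,.33,52.6)"
```

```text
t 0.9 tcp [0.385  0.1937 0.3565] yaw 52.7 q6 -41.0 F [ 0.7 -0.5  0.3] gap 1.002 -> shift [-179.7 -117.9   26.7] turn 0.1
```

Request:
servo_tool(
  rows=[
    [[-180, -118, 27], 0, 1],
    [[-180, -118, 27], 0, 1],
    [[-180, -118, 27], 0, 1],
    [[-180, -118, 27], 0, 1],
    [[-180, -118, 27], 0, 1],
    [[-180, -118, 27], 0, 1],
    [[-180, -118, 27], 0, 1],
  ],
)

```text
t: 1.6
tcp_pos: [0.4561, -0.0093, 0.3294]
tool_rot: [0.321, 0.947, -0.001, -0.001]
force: [-0.1, 0.9, 0.7]
finger_gap: 1.001
```

Run:
```python
from h import *
go(.4564,-.009,.252,52.6)
s=snapshot("wrist"); print(s["cx"],s["cy"],s["vertical_fov"]); np.savez("w0.npz",**s); cv2.imwrite("pics/w0.png",s["image"])
T=np.array(s["cam_to_world"]); print(T.round(3).tolist())
```

```text
t 1.6 tcp [ 0.4561 -0.0093  0.3294] yaw 52.6 q6 -68.0 F [-0.1  0.9  0.7] gap 1.001 -> shift [-0.2  0.6 77.4] turn -0.0
310.22870070419407 242.23790823261302 65.70646984690485
[[0.608, 0.767, 0.204, 0.404], [0.794, -0.587, -0.159, 0.031], [-0.002, 0.259, -0.966, 0.299], [0.0, 0.0, 0.0, 1.0]]
```

View pics/w0.png

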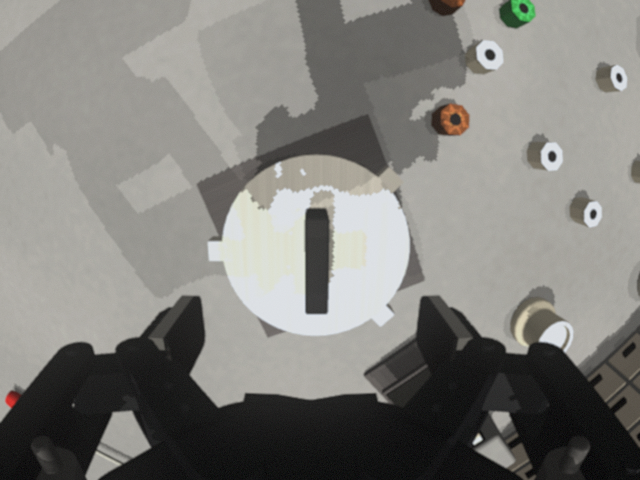

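Wrist view: the bar stands upright in the picture at (316,262), centred between the jaws at (190,320) and (435,320). Descending and gripping.

Request:
servo_tool(
  rows=[
    [[0, 0, 40], 0, 1],
    [[0, 0, 77], 0, 1],
    [[0, 0, 77], 0, 1],
    [[0, 0, 77], 0, -1],
    [[0, 0, 77], 0, -1],
    [[0, 0, 77], 0, -1],
    [[0, 0, 77], 0, -1],
    [[0, 0, 77], 0, -1],
  ],
  force=80,
)

```text
t: 2.45
tcp_pos: [0.4561, -0.0086, 0.2537]
tool_rot: [0.32, 0.947, -0.001, 0.0]
force: [-3.0, 0.3, 27.5]
finger_gap: 0.152
```

Request:
servo_tool(
  rows=[
    [[0, 0, 0], 0, -1],
    [[0, 0, 0], 0, -1],
    [[0, 0, 0], 0, -1],
    [[0, 0, 0], 0, -1],
    [[0, 0, -20], 0, -1],
    [[0, 0, -40], 0, -1],
    [[0, 0, -60], 0, -1],
    [[0, 0, -60], 0, -1],
  ],
)

```text
t: 3.25
tcp_pos: [0.4566, -0.0087, 0.3152]
tool_rot: [0.32, 0.947, -0.0, 0.003]
force: [0.5, -1.1, -3.0]
finger_gap: 0.139
```

Run:
```python
from h import *
go(.4564,-.21,.33)
s=snapshot("wrist"); np.savez("w1.npz",**s); cv2.imwrite("pics/w1.png",s["image"])
```

```text
t 3.25 tcp [ 0.4566 -0.0087  0.3152] yaw 52.7 q6 -68.0 F [ 0.5 -1.1 -3. ] gap 0.139 -> shift [-122.  -160.2  -14.3] turn 0.0
```

View pics/w1.png

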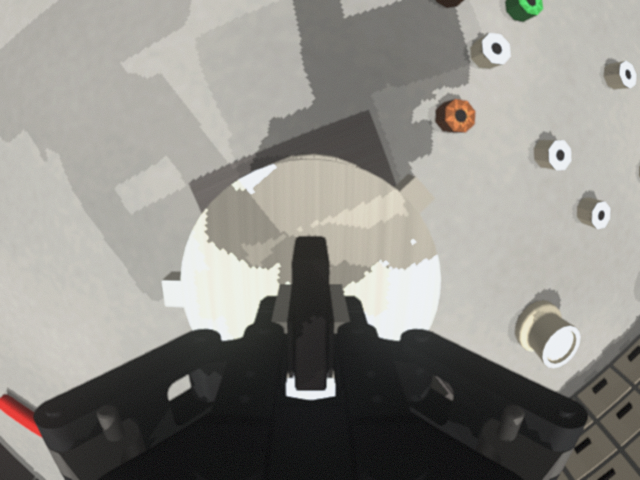

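Lid is held: the bar at (310,310) is between the pads and the disc is off the canister. Moving it aside.

Request:
servo_tool(
  rows=[
    [[-122, -160, -10], 0, -1],
    [[-122, -160, -10], 0, -1],
    [[-122, -160, -10], 0, -1],
    [[-122, -160, -10], 0, -1],
    [[-122, -160, -10], 0, -1],
    [[-122, -160, -10], 0, -1],
    [[-122, -160, -10], 0, -1],
  ],
)

```text
t: 4.0
tcp_pos: [0.4553, -0.2087, 0.323]
tool_rot: [0.32, 0.947, 0.0, -0.001]
force: [0.7, 0.8, -2.9]
finger_gap: 0.139
```

Request:
servo_tool(
  rows=[
    [[0, 0, 40], 0, -1],
    [[0, 0, 80], 0, -1],
    [[0, 0, 100], 0, -1],
    [[0, 0, 100], 0, -1],
    [[0, 0, 100], 0, -1],
  ],
)

```text
t: 4.5
tcp_pos: [0.4552, -0.2073, 0.2228]
tool_rot: [0.319, 0.948, 0.001, -0.002]
force: [-0.3, 0.1, -2.6]
finger_gap: 0.139
```

Run:
```python
from h import *
go(.4564,-.21,.208)
s=snapshot("top"); np.savez("t1.npz",**s); im=s["image"]; P=cloud(s)
for b in beads(s): 
    if b[3][1]<16: print(b)
cv2.imwrite("pics/c2.png",cv2.resize(im[210:350,270:450],None,fx=4.4,fy=4.2,interpolation=cv2.INTER_CUBIC))
```

```text
t 4.5 tcp [ 0.4552 -0.2073  0.2228] yaw 52.8 q6 -90.0 F [-0.3  0.1 -2.6] gap 0.139 -> shift [-2.6 -1.5 14.8] turn 0.0
(array([0.6128, 0.3106]), np.int32(81), array([211., 220.]), array([ 99.,  10., 162.]))
(array([0.5945, 0.211 ]), np.int32(78), array([250., 225.]), array([100. ,  11. , 165.5]))
(array([0.5206, 0.1942]), np.int32(80), array([257., 254.]), array([ 99. ,  10. , 165.5]))
(array([0.5059, 0.3156]), np.int32(79), array([210., 261.]), array([100.,  10., 166.]))
(array([0.421 , 0.1913]), np.int32(78), array([259., 293.]), array([ 99.,  10., 164.]))
```

View pics/c2.png

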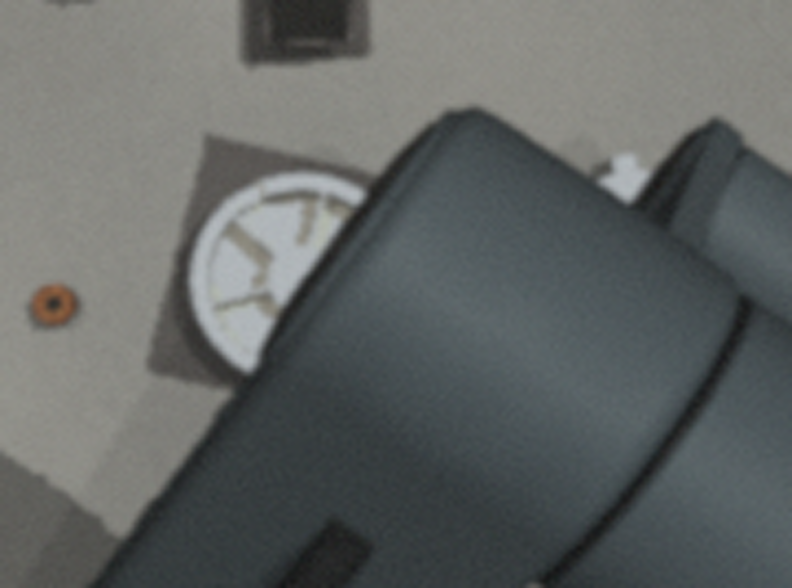

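Lid is over free bench at y≈-0.21. The canister is partly seen and its wells are empty. Lowering and releasing, then a look at the canister from the wrist.

Request:
servo_tool(
  rows=[
    [[0, 0, 10], 0, -1],
    [[0, 0, 15], 0, -1],
    [[0, 0, 15], 0, -1],
    [[0, 0, 15], 0, 1],
    [[0, 0, 15], 0, 1],
    [[0, 0, 15], 0, 1],
    [[0, 0, 15], 0, 1],
  ],
)

```text
t: 5.25
tcp_pos: [0.4557, -0.2079, 0.2089]
tool_rot: [0.319, 0.948, 0.0, 0.0]
force: [-0.4, -0.3, 0.2]
finger_gap: 0.812
```

Request:
servo_tool(
  rows=[
    [[0, 0, 0], 0, 1],
    [[0, 0, -50], 0, 1],
    [[0, 0, -100], 0, 1],
    [[122, 160, -150], 0, 1],
    [[122, 160, -150], 0, 1],
    [[122, 160, -150], 0, 1],
    [[122, 160, -150], 0, 1],
    [[122, 160, -150], 0, 1],
  ],
)

```text
t: 6.05
tcp_pos: [0.4542, -0.0026, 0.3602]
tool_rot: [0.317, 0.949, 0.001, 0.0]
force: [0.2, -0.2, -0.4]
finger_gap: 0.999
```

Run:
```python
from h import *
go(.4564,-.0,.36)
s=snapshot("wrist"); np.savez("w2.npz",**s); cv2.imwrite("pics/w2.png",s["image"])
```

```text
t 6.05 tcp [ 0.4542 -0.0026  0.3602] yaw 53.1 q6 -68.0 F [ 0.2 -0.2 -0.4] gap 0.999 -> shift [-0.2  3.4  0.2] turn 0.0
```

View pics/w2.png

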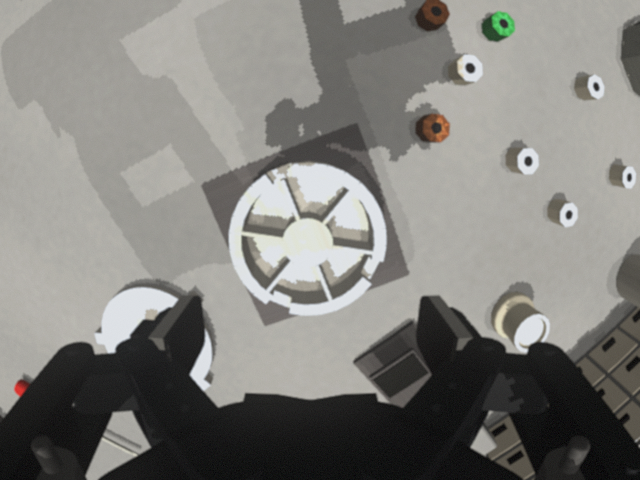

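Wrist view: the canister hub is at (308,238), with rim notches near (375,265), (280,300) and (275,175). The lid is on the bench at (155,335). Now fitting the canister pose from the rim height profile.

```bash
cat >> h.py <<'E'
def fcloud(s):
    h,w=s["z_map"].shape; f=h/2/np.tan(np.radians(s["vertical_fov"]/2)); T=np.array(s["cam_to_world"])
    u,v=np.meshgrid(np.arange(w),np.arange(h)); du,dv=u-s["cx"],v-s["cy"]; r=np.hypot(du,dv)+1e-9; k=np.tan(r/f)/r
    z=s["z_map"]; P=np.stack([du*k*z,dv*k*z,z,np.ones_like(z)],-1)
    return (P@T.T)[...,:3]
def fray(s,u,v,zp):
    h=s["z_map"].shape[0]; f=h/2/np.tan(np.radians(s["vertical_fov"]/2)); T=np.array(s["cam_to_world"])
    du,dv=u-s["cx"],v-s["cy"]; r=np.hypot(du,dv)+1e-9
    d=T[:3,:3]@np.array([du/r*np.sin(r/f),dv/r*np.sin(r/f),np.cos(r/f)]); o=T[:3,3]; return o+d*(zp-o[2])/d[2]
def ring(X,r):
    "Kasa circle fit"
    A=np.c_[2*X,np.ones(len(X))]; p=np.linalg.lstsq(A,(X**2).sum(1),rcond=None)[0]; return p[:2],np.sqrt(p[2]+p[:2]@p[:2])
E
python3 - <<'E'
from h import *
s=dict(np.load("w2.npz")); P=fcloud(s); c=np.array([.4565,-.011])
for it in range(4):
    d=np.hypot(*(P[...,:2]-c).transpose(2,0,1)); top=(abs(P[...,2]-.046)<.005)&(d<.075)
    m=top.astype(np.uint8); m[d<.03]=1
    cn=max(cv2.findContours(m,cv2.RETR_EXTERNAL,cv2.CHAIN_APPROX_NONE)[0],key=cv2.contourArea)[:,0]
    X=P[cn[:,1],cn[:,0],:2]; dd=np.hypot(*(X-c).T); X=X[abs(dd-.062)<.004]
    c,r=ring(X,.063)
print(c,r,len(X),"rim z",np.median(P[top][:,2]))
d=np.hypot(*(P[...,:2]-c).transpose(2,0,1)); a=np.degrees(np.arctan2(P[...,1]-c[1],P[...,0]-c[0]))
for nm,lo,hi in [("rim",.055,.061),("wall",.025,.048)]:
    k=(d>lo)&(d<hi); b=((a[k]+180)//5).astype(int); z=P[k][:,2]
    print(nm,[(int(i*5-180),int(1000*np.median(z[b==i]))) for i in range(72) if (b==i).any()])
# rim fine
k=(d>.054)&(d<.061); low=P[k][:,2]<.041; print(np.sort(a[k][low]).astype(int).tolist())
E
```

```text
Traceback (most recent call last):
ValueError: max() iterable argument is empty
```

Run:
```python
from h import *
s=dict(np.load("w2.npz")); P=fcloud(s); T=s["cam_to_world"]
print(s["z_map"][238,308],s["z_map"][100,300],P[238,308],P[100,300],P[400,240],fray(s,308,238,.046), fray(s,524,160,.024),fray(s,469,68,.024),T[:3,3])
```

```text
0.29245973 0.30822134 [ 0.45886702 -0.0075639   0.04625261] [ 0.36470985  0.05444089 -0.00041072] [ 0.57184392 -0.18934691  0.0010549 ] [ 0.45891824 -0.00760396  0.046     ] [0.52304911 0.19161832 0.024     ] [0.42560343 0.19099936 0.024     ] [0.40143987 0.03735579 0.32950379]
```

Run:
```python
from h import *
s=dict(np.load("w2.npz")); P=fcloud(s); c=np.array([.4575,-.0085])
D=lambda c: np.hypot(P[...,0]-c[0],P[...,1]-c[1])
for it in range(3):
    d=D(c); k=(abs(P[...,2]-.046)<.003)&(d<.069)&(d>.045); print(k.sum())
    A=np.arctan2(P[...,1]-c[1],P[...,0]-c[0]); X=[]
    for i in np.arange(-180,180,3):
        q=k&(abs(np.degrees(A)-i)<1.5)&(d>.05)
        if q.sum()>3: j=np.argmax(np.where(q,d,0)); X.append(P[...,:2].reshape(-1,2)[j])
    X=np.array(X); c,r=ring(X,0); dd=np.hypot(*(X-c).T); c,r=ring(X[abs(dd-r)<.0015],0); print(c,r,len(X))
d=D(c); a=np.degrees(np.arctan2(P[...,1]-c[1],P[...,0]-c[0]))
for nm,lo,hi in [("rim",.055,.0615),("wall",.025,.048)]:
    k=(d>lo)&(d<hi); b=((a[k]+180)//5).astype(int); z=P[k][:,2]
    print(nm,[(int(i*5-180),int(1000*np.percentile(z[b==i],70))) for i in range(72) if (b==i).any()])
k=(d>.055)&(d<.061)&(P[...,2]<.041); h=np.histogram(a[k],bins=np.arange(-180,181,2)); print([(int(x),int(n)) for n,x in zip(*h) if n])
k=(d>.03)&(d<.048)&(P[...,2]>.042); h=np.histogram(a[k]%60,bins=np.arange(0,61,2)); print(h[0])
```

```text
5168
[ 0.46162247 -0.01049807] 0.06311244691199251 107
5172
[ 0.46159616 -0.01048929] 0.06312358064053088 107
5172
[ 0.46159385 -0.01049237] 0.06312434470901261 107
rim [(-180, 46), (-175, 46), (-170, 46), (-165, 46), (-160, 46), (-155, 288), (-150, 287), (-145, 278), (-140, 272), (-135, 269), (-130, 268), (-125, 46), (-120, 46), (-115, 46), (-110, 46), (-105, 46), (-100, 46), (-95, 46), (-90, 46), (-85, 46), (-80, 46), (-75, 46), (-70, 34), (-65, 34), (-60, 34), (-55, 45), (-50, 46), (-45, 46), (-40, 46), (-35, 46), (-30, 46), (-25, 46), (-20, 46), (-15, 46), (-10, 46), (-5, 46), (0, 46), (5, 46), (10, 46), (15, 46), (20, 35), (25, 34), (30, 34), (35, 46), (40, 46), (45, 46), (50, 274), (55, 254), (60, 253), (65, 288), (70, 288), (75, 251), (80, 46), (85, 46), (90, 46), (95, 46), (100, 46), (105, 46), (110, 46), (115, 46), (120, 46), (125, 46), (130, 46), (135, 46), (140, 46), (145, 46), (150, 46), (155, 34), (160, 34), (165, 34), (170, 45), (175, 46)]
wall [(-180, 278), (-175, 278), (-170, 283), (-165, 287), (-160, 254), (-155, 236), (-150, 235), (-145, 229), (-140, 213), (-135, 22
[... 422 characters left out ...]
 230), (70, 235), (75, 267), (80, 289), (85, 287), (90, 280), (95, 278), (100, 279), (105, 284), (110, 285), (115, 286), (120, 288), (125, 288), (130, 16), (135, 16), (140, 16), (145, 16), (150, 288), (155, 287), (160, 286), (165, 286), (170, 286), (175, 280)]
[(-70, 2), (-68, 16), (-66, 16), (-64, 16), (-62, 14), (-60, 13), (-58, 13), (-56, 15), (-54, 13), (18, 7), (20, 18), (22, 17), (24, 16), (26, 16), (28, 16), (30, 15), (32, 16), (34, 6), (156, 19), (158, 16), (160, 20), (162, 18), (164, 20), (166, 19), (168, 18), (170, 18), (172, 17)]
[ 751  810  904  765  855  921  856  599  412  286  341  541  809  686
  860 1008 1035 1015 1008  951  918 1072 1056  903  796  780  781  812
  793  771]
```

Canister x is at about -16°. Checking where the open and closed fingertips sit below the TCP.

Run:
```python
from h import *
for n,z0 in [("w2.npz",.3602),("w1.npz",.3152)]:
    s=dict(np.load(n)); P=fcloud(s)
    for (lo,hi) in [(140,225),(250,300),(330,370)]:
        q=P[290:345,lo:hi].reshape(-1,3); q=q[(q[:,2]>z0-.21)&(q[:,2]<z0-.12)]
        if len(q): print(n,lo,"tip below tcp",(z0-np.percentile(q[:,2],[1,3,10,50])).round(4),len(q))
s=dict(np.load("w2.npz"));P=fcloud(s)
for u,v in [(469,68),(595,86),(527,160),(567,213),(628,176)]: print(fray(s,u,v,.024).round(4))
go(.423,.191,.25,30)
```

```text
w2.npz 140 tip below tcp [0.1592 0.1579 0.1544 0.1405] 2267
w1.npz 140 tip below tcp [0.1952 0.195  0.1945 0.1937] 2461
w1.npz 250 tip below tcp [0.1947 0.1944 0.1936 0.1472] 2722
w1.npz 330 tip below tcp [0.1948 0.1943 0.1935 0.1434] 2181
[0.4256 0.191  0.024 ]
[0.51   0.3159 0.024 ]
[0.5249 0.1945 0.024 ]
[0.5975 0.2109 0.024 ]
[0.6167 0.3108 0.024 ]
t 6.1 tcp [ 0.4547 -0.0036  0.36  ] yaw 53.0 q6 -68.0 F [2.1 0.4 0.7] gap 0.998 -> shift [142.4 136.3 110. ] turn 23.0
```

```bash
cat >> h.py <<'E'
C=np.array([.4616,-.0105]); PHI=-16.
def well(k): a=np.radians(30+60*(k-1)+PHI); return C+.037*np.array([np.cos(a),np.sin(a)])
E
python3 -c "
from h import *
go(.4256,.191,.25);
for k in range(1,7): print(k,well(k).round(4))"
```

```text
t 6.1 tcp [ 0.4547 -0.0036  0.36  ] yaw 53.0 q6 -68.0 F [2.1 0.4 0.7] gap 0.998 -> shift [140.3 137.9 110.1] turn 0.0
1 [ 0.4975 -0.0015]
2 [0.4718 0.0251]
3 [0.4359 0.0161]
4 [ 0.4257 -0.0195]
5 [ 0.4514 -0.0461]
6 [ 0.4873 -0.0371]
```

Request:
servo_tool(
  rows=[
    [[140, 138, 110], 0, 0.1],
    [[140, 138, 110], 0, 0.1],
    [[140, 138, 110], 0, 0.1],
    [[140, 138, 110], 0, 0.1],
    [[140, 138, 110], 0, 0.1],
    [[140, 138, 110], 0, 0.1],
    [[140, 138, 110], 0, 0.1],
  ],
  force=40,
)

```text
t: 6.8
tcp_pos: [0.4265, 0.1902, 0.2495]
tool_rot: [0.317, 0.949, 0.0, 0.0]
force: [0.2, -0.7, 0.3]
finger_gap: 0.549
```

```bash
cat >> h.py <<'E'
def nearbead(s,xy,tol=.03):
    P=fcloud(s); hsv=cv2.cvtColor(s["image"],cv2.COLOR_BGR2HSV)
    m=(P[...,2]>.014)&(P[...,2]<.03)&(np.hypot(P[...,0]-xy[0],P[...,1]-xy[1])<tol)&(hsv[...,1]<70)
    n,l,st,c=cv2.connectedComponentsWithStats(m.astype(np.uint8)); o=[]
    for i in range(1,n):
        if st[i,4]>80:
            q=P[(l==i)&(P[...,2]>.0215)][:,:2]; o.append((np.array(cv2.minAreaRect(q.astype(np.float32))[0]).round(4),st[i,4]))
    return o
E
python3 -c "
from h import *
s=snapshot('wrist'); np.savez('w3.npz',**s); print(nearbead(s,(.4256,.191)))
go(.4256,.191,.182)"
```

```text
[(array([0.4253, 0.1921]), np.int32(1680))]
t 6.85 tcp [0.4267 0.1898 0.25  ] yaw 53.0 q6 -43.0 F [0.3 0.  0.2] gap 0.543 -> shift [ 1.7  0.2 68. ] turn 0.0
```

Request:
servo_tool(
  rows=[
    [[2, 1, 40], 0, 0.1],
    [[2, 1, 68], 0, 0.1],
    [[2, 1, 68], 0, 0.1],
    [[2, 1, 68], 0, -1],
    [[2, 1, 68], 0, -1],
    [[2, 1, 68], 0, -1],
    [[2, 1, 68], 0, -1],
    [[2, 1, 68], 0, -1],
  ],
  force=40,
)

```text
t: 7.65
tcp_pos: [0.4264, 0.1917, 0.1834]
tool_rot: [0.317, 0.948, 0.001, 0.002]
force: [0.6, -2.7, 7.0]
finger_gap: 0.271
```

Request:
servo_tool(
  rows=[
    [[0, 0, -40], 0, -1],
    [[0, 0, -70], 0, -1],
    [[0, 0, -70], 0, -1],
  ],
)

```text
t: 7.95
tcp_pos: [0.427, 0.1921, 0.2567]
tool_rot: [0.317, 0.948, 0.003, 0.006]
force: [-0.4, 0.6, 0.7]
finger_gap: 0.268
```

```bash
python3 -c "
from h import *
s=snapshot('wrist'); np.savez('w4.npz',**s); cv2.imwrite('pics/w4.png',s['image'])
go(*well(3),.25)"
```

```text
t 8.0 tcp [0.4265 0.192  0.2553] yaw 53.0 q6 -42.0 F [-0.1 -0.  -0.7] gap 0.269 -> shift [-113.2 -134.9    5.2] turn 0.0
```

View pics/w4.png

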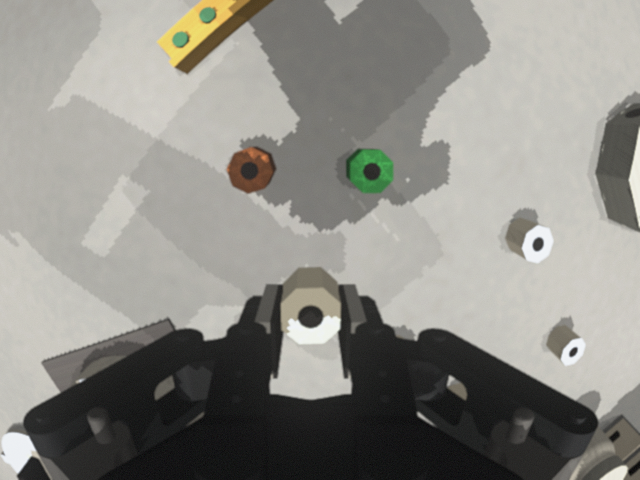

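Bead held between the pads, bore at (311,318). Checking its offset against the TCP.

```bash
python3 -c "
from h import *
s=dict(np.load('w4.npz')); st=sense(); P=fcloud(s); q=P[300:338,290:332].reshape(-1,3); zt=np.percentile(q[q[:,2]>.08,2],50); print(zt)
b=fray(s,311,318,zt); M=R.from_quat(st['tool_rot']).as_matrix(); print(b, (M.T@(b-st['tcp_pos'])*1000).round(1))
q=P[300:335,345:358].reshape(-1,3); print('tip',np.percentile(q[:,2],[2,10,30]))"
```

```text
0.0974527169150291
[0.42809107 0.19355746 0.09745272] [  0.8   1.1 157.9]
tip [0.10354608 0.10645554 0.11212966]
```

```bash
sed -i 's/^C=.*; PHI/C=np.array([.4602,-.012]); PHI/' h.py; python3 -c "
from h import *
go(*well(3),.26);go(*well(3),.221)"
```

```text
t 8.0 tcp [0.4265 0.192  0.2553] yaw 53.0 q6 -42.0 F [-0.1 -0.  -0.7] gap 0.269 -> shift [-113.1 -136.9   -4.8] turn 0.0
t 8.0 tcp [0.4265 0.192  0.2553] yaw 53.0 q6 -42.0 F [-0.1 -0.  -0.7] gap 0.269 -> shift [-112.8 -137.2   34.2] turn 0.0
```

Request:
servo_tool(
  rows=[
    [[-113, -137, -5], 0, -1],
    [[-113, -137, -5], 0, -1],
    [[-113, -137, -5], 0, -1],
    [[-113, -137, -5], 0, -1],
    [[-113, -137, -5], 0, -1],
    [[-113, -137, 15], 0, -1],
    [[-113, -137, 25], 0, -1],
    [[-113, -137, 25], 0, -1],
  ],
)

```text
t: 8.8
tcp_pos: [0.4338, 0.0155, 0.2287]
tool_rot: [0.317, 0.949, 0.002, 0.002]
force: [-0.1, 0.3, -0.4]
finger_gap: 0.269
```

```bash
python3 -c "
from h import *
s=snapshot('wrist'); np.savez('w5.npz',**s); cv2.imwrite('pics/w5.png',s['image'])
go(*well(3),.221)"
```

```text
t 8.85 tcp [0.4341 0.0155 0.2293] yaw 53.1 q6 -66.0 F [-0.2  0.7 -0.8] gap 0.266 -> shift [-0.8 -0.5  8.3] turn 0.0
```

View pics/w5.png

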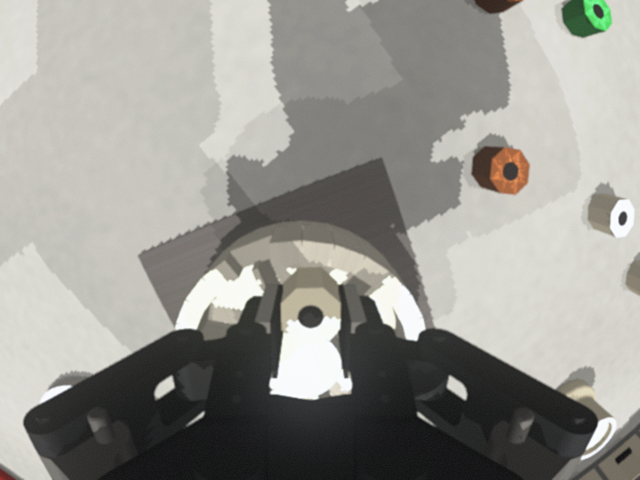

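Bead sits above well 3, between its walls. Lowering 8 mm and releasing.

Request:
servo_tool(
  rows=[
    [[-1, 0, 8], 0, -1],
    [[-1, 0, 8], 0, -1],
    [[-1, 0, 8], 0, 0.1],
    [[-1, 0, 8], 0, 0.1],
    [[-1, 0, 8], 0, 0.1],
    [[-1, 0, -35], 0, 0.1],
    [[-1, 0, -35], 0, 0.1],
  ],
)

```text
t: 9.55
tcp_pos: [0.4356, 0.0147, 0.2667]
tool_rot: [0.316, 0.949, 0.002, 0.006]
force: [0.0, 0.7, 0.0]
finger_gap: 0.549
```

```bash
cat >> h.py <<'E'
def inwells(s):
    P=fcloud(s); o=[]
    for k in range(1,7):
        w=well(k)+[.0014,.0015]; m=(np.hypot(P[...,0]-w[0],P[...,1]-w[1])<.017)
        z=P[m][:,2]; z=z[z<.1]; o.append((k,len(z),np.percentile(z,[10,50,90]).round(3).tolist() if len(z) else None))
    return o
E
python3 -c "
from h import *
s=snapshot('wrist'); np.savez('w6.npz',**s)
for w in inwells(s): print(w)
s=snapshot('top')
for b in beads(s):
    if b[3][1]<16: print(b)
go(.5235,.193,.25,0); go(.5235,.193,.25)"
```

```text
(1, 1148, [0.016, 0.017, 0.04])
(2, 1538, [0.015, 0.016, 0.024])
(3, 2098, [0.017, 0.04, 0.041])
(4, 1679, [0.015, 0.016, 0.017])
(5, 252, [0.016, 0.016, 0.034])
(6, 1109, [0.016, 0.017, 0.041])
(array([0.6124, 0.3104]), np.int32(82), array([211., 220.]), array([ 99. ,  10. , 153.5]))
(array([0.5946, 0.211 ]), np.int32(76), array([250., 225.]), array([100. ,  10. , 159.5]))
(array([0.521 , 0.1944]), np.int32(78), array([257., 254.]), array([100.,  10., 159.]))
(array([0.5057, 0.3155]), np.int32(77), array([210., 261.]), array([100.,  10., 159.]))
t 9.65 tcp [0.4349 0.0147 0.2651] yaw 53.1 q6 -66.0 F [-0.4 -0.4  0.2] gap 0.549 -> shift [ 36.2 195.7  16.3] turn 53.1
t 9.65 tcp [0.4349 0.0147 0.2651] yaw 53.1 q6 -66.0 F [-0.4 -0.4  0.2] gap 0.549 -> shift [ 36.2 195.7  16.3] turn 0.0
```

Bead 1 is upright in well 3 (top at 40 mm). Next bead at (0.5235,0.193).

Request:
servo_tool(
  rows=[
    [[36, 196, 15], 0, 0.1],
    [[36, 196, 15], 0, 0.1],
    [[36, 196, 15], 0, 0.1],
    [[36, 196, 15], 0, 0.1],
    [[36, 196, 15], 0, 0.1],
    [[36, 196, 50], 0, 0.1],
    [[36, 196, 83], 0, 0.1],
    [[36, 196, 83], 0, 0.1],
  ],
)

```text
t: 10.45
tcp_pos: [0.522, 0.1924, 0.1791]
tool_rot: [0.317, 0.949, -0.0, -0.0]
force: [-1.2, -0.3, -0.0]
finger_gap: 0.548
```

Request:
servo_tool(
  rows=[
    [[0, 0, 0], 0, -1],
    [[0, 0, 0], 0, -1],
    [[0, 0, 0], 0, -1],
    [[0, 0, 0], 0, -1],
    [[0, 0, 0], 0, -1],
    [[0, 0, -40], 0, -1],
    [[0, 0, -78], 0, -1],
    [[0, 0, -78], 0, -1],
  ],
)

```text
t: 11.25
tcp_pos: [0.5239, 0.1928, 0.2619]
tool_rot: [0.316, 0.949, 0.002, 0.004]
force: [1.1, 0.5, -0.9]
finger_gap: 0.263
```

```bash
cat >> h.py <<'E'
def held(save):
    "offset of the held bead's top from the TCP, tool axes (mm), wrist view"
    s=snapshot("wrist"); np.savez(save,**s); st=sense(); P=fcloud(s); M=R.from_quat(st["tool_rot"]).as_matrix()
    Q=(P-st["tcp_pos"])@M*1000
    m=(Q[...,2]>150)&(Q[...,2]<168)&(abs(Q[...,1])<12.5)&(abs(Q[...,0])<25)
    if m.sum()<50: print("EMPTY",m.sum()); return
    zt=np.median(Q[m][:,2]); m&=abs(Q[...,2]-zt)<1.5; v,u=np.nonzero(m); c=cv2.minAreaRect(Q[m][:,:2].astype(np.float32))
    print("held top",zt.round(1),"centre",np.round(c[0],1),np.round(c[1],1),m.sum(),"gap",round(st["finger_gap"],3))
E
python3 -c "
from h import *
held('w7.npz'); go(*well(2),.27); go(*well(2),.221)"
```

```text
held top 153.5 centre [-1.4  0. ] [24.9 25.4] 2965 gap 0.27
t 11.3 tcp [0.523  0.1926 0.2599] yaw 53.1 q6 -44.0 F [ 0.7 -0.5 -0.7] gap 0.27 -> shift [ -59.4 -166.7  -10.5] turn 0.0
t 11.3 tcp [0.523  0.1926 0.2599] yaw 53.1 q6 -44.0 F [ 0.7 -0.5 -0.7] gap 0.27 -> shift [ -59.2 -166.9   38.5] turn 0.0
```

Request:
servo_tool(
  rows=[
    [[-58, -167, -10], 0, -1],
    [[-58, -167, -10], 0, -1],
    [[-58, -167, -10], 0, -1],
    [[-58, -167, -10], 0, -1],
    [[-58, -167, -10], 0, -1],
    [[-58, -167, 15], 0, -1],
    [[-58, -167, 28], 0, -1],
    [[-58, -167, 28], 0, -1],
  ],
)

```text
t: 12.1
tcp_pos: [0.4687, 0.0249, 0.2296]
tool_rot: [0.316, 0.949, 0.001, 0.0]
force: [-0.5, -0.9, -0.2]
finger_gap: 0.27
```

```bash
python3 -c "
from h import *
held('w8.npz'); go(*well(2),.220)"
```

```text
held top 156.1 centre [ 0.  -0.2] [25.2 24.9] 2996 gap 0.268
t 12.15 tcp [0.469  0.025  0.2304] yaw 53.1 q6 -64.0 F [ 0.1 -0.3 -0.6] gap 0.268 -> shift [-1.9 -0.3 10.4] turn 0.0
```

Request:
servo_tool(
  rows=[
    [[-1.5, 0, 9], 0, -1],
    [[-1.5, 0, 9], 0, -1],
    [[-1.5, 0, 9], 0, 0.1],
    [[-1.5, 0, 9], 0, 0.1],
    [[-1.5, 0, 9], 0, 0.1],
    [[-1.5, 0, -35], 0, 0.1],
    [[-1.5, 0, -35], 0, 0.1],
  ],
)

```text
t: 12.85
tcp_pos: [0.4714, 0.0239, 0.2681]
tool_rot: [0.316, 0.949, 0.002, 0.004]
force: [1.0, -0.6, -0.0]
finger_gap: 0.557
```

```bash
python3 -c "
from h import *
s=snapshot('wrist'); np.savez('w9.npz',**s)
for w in inwells(s): print(w)
s=snapshot('top')
for b in beads(s):
    if b[3][1]<16: print(b)
go(.508,.314,.26)"
```

```text
(1, 1503, [0.016, 0.016, 0.037])
(2, 2398, [0.016, 0.04, 0.041])
(3, 2299, [0.016, 0.04, 0.041])
(4, 1818, [0.015, 0.016, 0.026])
(5, 1276, [0.016, 0.017, 0.04])
(6, 339, [0.016, 0.017, 0.04])
(array([0.6127, 0.3104]), np.int32(83), array([211., 220.]), array([ 99.,  10., 155.]))
(array([0.5944, 0.211 ]), np.int32(79), array([250., 226.]), array([ 99.,  10., 159.]))
(array([0.5057, 0.3155]), np.int32(78), array([210., 261.]), array([100.,  10., 160.]))
t 12.95 tcp [0.4704 0.024  0.2663] yaw 53.1 q6 -64.0 F [ 0.8 -0.2 -0.4] gap 0.554 -> shift [143.9 254.6   6.8] turn 0.0
```

Request:
servo_tool(
  rows=[
    [[144, 255, 7], 0, 0.1],
    [[144, 255, 7], 0, 0.1],
    [[144, 255, 7], 0, 0.1],
    [[144, 255, 7], 0, 0.1],
    [[144, 255, 7], 0, 0.1],
    [[144, 255, 7], 0, 0.1],
    [[144, 255, 7], 0, 0.1],
  ],
)

```text
t: 13.65
tcp_pos: [0.5081, 0.3192, 0.2592]
tool_rot: [0.313, 0.95, 0.003, 0.004]
force: [-0.7, -0.5, 0.0]
finger_gap: 0.548
```

Request:
servo_tool(
  rows=[
    [[0, 0, 40], 0, 0.1],
    [[0, 0, 78], 0, 0.1],
    [[0, 0, 78], 0, 0.1],
    [[0, 0, 78], 0, -1],
    [[0, 0, 78], 0, -1],
    [[0, 0, 78], 0, -1],
    [[0, 0, 78], 0, -1],
    [[0, 0, 78], 0, -1],
  ],
)

```text
t: 14.45
tcp_pos: [0.5091, 0.3195, 0.1825]
tool_rot: [0.313, 0.95, 0.004, 0.004]
force: [-0.3, -0.4, -0.8]
finger_gap: 0.276
```

Request:
servo_tool(
  rows=[
    [[0, 0, -40], 0, -1],
    [[0, 0, -80], 0, -1],
    [[0, 0, -80], 0, -1],
  ],
)

```text
t: 14.75
tcp_pos: [0.5101, 0.32, 0.268]
tool_rot: [0.313, 0.95, 0.007, 0.009]
force: [1.0, -0.4, 0.3]
finger_gap: 0.277
```

```bash
python3 -c "
from h import *
held('w10.npz'); go(*well(1),.27)"
```

```text
held top 156.0 centre [-2.1  0.1] [24.8 26.8] 2851 gap 0.276
t 14.8 tcp [0.5092 0.3196 0.2658] yaw 53.5 q6 -32.0 F [0.4 0.5 0.1] gap 0.276 -> shift [-181.6 -267.    -6.6] turn 0.0
```

Request:
servo_tool(
  rows=[
    [[-180, -267, -5], 0, -1],
    [[-180, -267, -5], 0, -1],
    [[-180, -267, -5], 0, -1],
    [[-180, -267, -5], 0, -1],
    [[-180, -267, -5], 0, -1],
    [[-180, -267, -5], 0, -1],
    [[-180, -267, -5], 0, -1],
    [[-180, -267, -5], 0, -1],
  ],
)

```text
t: 15.6
tcp_pos: [0.4947, -0.005, 0.2678]
tool_rot: [0.316, 0.949, 0.006, 0.007]
force: [0.0, -0.1, 0.3]
finger_gap: 0.276
```

```bash
python3 -c "
from h import *
held('w11.npz'); go(*well(1),.220)"
```

```text
held top 158.0 centre [-2.  -0.6] [27.2 23.8] 2856 gap 0.271
t 15.65 tcp [ 0.4945 -0.0034  0.2678] yaw 53.3 q6 -68.0 F [-0.8 -0.4 -1.1] gap 0.271 -> shift [-0.6  0.5 47.8] turn 0.0
```

Request:
servo_tool(
  rows=[
    [[1, 0.5, 25], 0, -1],
    [[1, 0.5, 46], 0, -1],
    [[1, 0.5, 46], 0, -1],
    [[1, 0.5, 46], 0, -1],
    [[1, 0.5, 46], 0, 0.1],
    [[1, 0.5, 46], 0, 0.1],
    [[1, 0.5, 46], 0, 0.1],
    [[1, 0.5, 0], 0, 0.1],
  ],
)

```text
t: 16.45
tcp_pos: [0.4925, -0.0022, 0.2626]
tool_rot: [0.315, 0.949, 0.005, -0.001]
force: [0.3, 0.3, 0.7]
finger_gap: 0.551
```

```bash
python3 -c "
from h import *
s=snapshot('wrist'); np.savez('w12.npz',**s)
for w in inwells(s): print(w)
s=snapshot('top')
for b in beads(s):
    if b[3][1]<16: print(b)
go(.597,.2095,.26)"
```

```text
(1, 2363, [0.017, 0.04, 0.041])
(2, 2759, [0.016, 0.04, 0.041])
(3, 2752, [0.016, 0.04, 0.041])
(4, 2321, [0.015, 0.016, 0.024])
(5, 1918, [0.016, 0.016, 0.037])
(6, 1242, [0.015, 0.016, 0.031])
(array([0.6127, 0.3106]), np.int32(81), array([211., 220.]), array([ 99.,  10., 156.]))
(array([0.5945, 0.2109]), np.int32(78), array([250., 225.]), array([100.,  10., 161.]))
t 16.55 tcp [ 0.4954 -0.0026  0.2707] yaw 53.3 q6 -67.0 F [ 1.5  0.3 -1.1] gap 0.551 -> shift [ 45.6 230.5  14.2] turn 0.0
```

Request:
servo_tool(
  rows=[
    [[46, 231, 14], 0, 0.1],
    [[46, 231, 14], 0, 0.1],
    [[46, 231, 14], 0, 0.1],
    [[46, 231, 14], 0, 0.1],
    [[46, 231, 14], 0, 0.1],
    [[46, 231, 14], 0, 0.1],
    [[46, 231, 14], 0, 0.1],
  ],
)

```text
t: 17.25
tcp_pos: [0.5964, 0.2108, 0.2599]
tool_rot: [0.314, 0.949, 0.006, 0.01]
force: [-0.0, -0.7, 0.5]
finger_gap: 0.553
```

```bash
python3 -c "
from h import *
go(.5965,.2095,.182,53)"
```

```text
t 17.25 tcp [0.5964 0.2108 0.2599] yaw 53.4 q6 -44.0 F [-0.  -0.7  0.5] gap 0.553 -> shift [ 0.3 -2.4 77.9] turn 0.4
```

Request:
servo_tool(
  rows=[
    [[-1, -2, 40], 0, 0.1],
    [[-1, -2, 78], 0, 0.1],
    [[-1, -2, 78], 0, 0.1],
    [[-1, -2, 78], 0, -1],
    [[-1, -2, 78], 0, -1],
    [[-1, -2, 78], 0, -1],
    [[-1, -2, 78], 0, -1],
    [[-1, -2, 78], 0, -1],
  ],
)

```text
t: 18.05
tcp_pos: [0.5982, 0.2091, 0.1834]
tool_rot: [0.314, 0.949, 0.007, 0.011]
force: [-0.1, -0.7, 3.2]
finger_gap: 0.271
```

Request:
servo_tool(
  rows=[
    [[0, 0, -40], 0, -1],
    [[0, 0, -85], 0, -1],
    [[0, 0, -85], 0, -1],
  ],
)

```text
t: 18.35
tcp_pos: [0.5984, 0.2093, 0.2749]
tool_rot: [0.314, 0.949, 0.01, 0.016]
force: [1.2, 1.3, -0.4]
finger_gap: 0.273
```

```bash
python3 -c "
from h import *
held('w13.npz'); go(*well(6),.27)"
```

```text
held top 156.9 centre [2.1 0.8] [24.5 25. ] 2893 gap 0.27
t 18.4 tcp [0.5974 0.209  0.2724] yaw 53.4 q6 -44.0 F [ 0.2 -0.6 -0. ] gap 0.27 -> shift [ -58.1 -265.3   -3. ] turn 0.0
```

Request:
servo_tool(
  rows=[
    [[-60, -265, -3], 0, -1],
    [[-60, -265, -3], 0, -1],
    [[-60, -265, -3], 0, -1],
    [[-60, -265, -3], 0, -1],
    [[-60, -265, -3], 0, -1],
    [[-60, -265, -3], 0, -1],
    [[-60, -265, -3], 0, -1],
    [[-60, -265, -3], 0, -1],
  ],
)

```text
t: 19.2
tcp_pos: [0.4874, -0.0396, 0.2696]
tool_rot: [0.315, 0.949, 0.009, 0.014]
force: [-0.3, 0.5, -0.2]
finger_gap: 0.268
```

```bash
python3 -c "
from h import *
held('w14.npz'); go(*well(6),.220); print(sense()['tool_rot'])"
```

```text
held top 159.3 centre [3.3 0.1] [25.2 26.2] 2941 gap 0.267
t 19.25 tcp [ 0.4877 -0.039   0.2697] yaw 53.4 q6 -73.0 F [-0.2 -0.1 -0.3] gap 0.267 -> shift [ 2.8 -2.  49.6] turn 0.0
[0.31384739 0.94932908 0.00863397 0.01412649]
```

```bash
sed -i 's/    d=M.T@(np.array(\[x,y,z\])-st\["tcp_pos"\])\*1000/    d=M.T@(np.array([x,y,z-.165])-st["tcp_pos"]-M[:,2]*.165)*1000; print("tilt deg",np.degrees(M[:2,2]).round(2))/' h.py; python3 -c "
from h import *
go(*well(6),.220)"
```

```text
tilt deg [1.85 0.43]
t 19.25 tcp [ 0.4877 -0.039   0.2697] yaw 53.4 q6 -73.0 F [-0.2 -0.1 -0.3] gap 0.267 -> shift [ 6.3 -6.2 49.5] turn 0.0
```

Request:
servo_tool(
  rows=[
    [[3.5, -6, 15], 0, -1],
    [[3.5, -6, 30], 0, -1],
    [[3.5, -6, 48], 0, -1],
    [[3.5, -6, 48], 0, -1],
    [[3.5, -6, 48], 0, -1],
    [[3.5, -6, 48], 0, -1],
  ],
)

```text
t: 19.85
tcp_pos: [0.4831, -0.0406, 0.2219]
tool_rot: [0.313, 0.95, 0.009, 0.014]
force: [0.7, 0.2, -0.3]
finger_gap: 0.269
```

```bash
python3 -c "
from h import *
held('w15.npz'); go(*well(6),.220); s=dict(np.load('w15.npz')); cv2.imwrite('pics/w15.png',s['image'][150:430,100:520])"
```

```text
held top 159.3 centre [3.5 0.3] [24.9 25.7] 2965 gap 0.27
tilt deg [1.88 0.43]
t 19.9 tcp [ 0.483  -0.0408  0.2221] yaw 53.5 q6 -74.0 F [ 0.6  0.1 -0.7] gap 0.27 -> shift [ 2.6 -0.8  2.1] turn 0.0
```

View pics/w15.png

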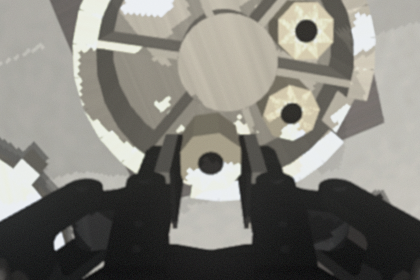

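The held bead at crop (209,160) is 60° round from the beads in wells 1 and 2, so it is over well 6. Releasing.

Request:
servo_tool(
  rows=[
    [[0, 0, 1], 0, 0.1],
    [[0, 0, 1], 0, 0.1],
    [[0, 0, 1], 0, 0.1],
    [[0, 0, -25], 0, 0.1],
    [[0, 0, -45], 0, 0.1],
    [[0, 0, -45], 0, 0.1],
    [[0, 0, -45], 0, 0.1],
    [[0, 0, -45], 0, 0.1],
  ],
)

```text
t: 20.7
tcp_pos: [0.4812, -0.0411, 0.2664]
tool_rot: [0.313, 0.949, 0.009, 0.014]
force: [0.3, -0.1, 1.2]
finger_gap: 0.546
```

```bash
python3 -c "
from h import *
s=snapshot('wrist'); np.savez('w16.npz',**s)
for w in inwells(s): print(w)
s=snapshot('top')
for b in beads(s):
    if b[3][1]<16: print(b)
go(.6155,.3095,.26)"
```

```text
(1, 2359, [0.017, 0.04, 0.041])
(2, 2559, [0.017, 0.04, 0.041])
(3, 2846, [0.016, 0.04, 0.041])
(4, 2790, [0.015, 0.016, 0.017])
(5, 2529, [0.015, 0.016, 0.031])
(6, 2267, [0.017, 0.04, 0.041])
(array([0.6127, 0.3107]), np.int32(80), array([211., 220.]), array([ 99.5,  10. , 157. ]))
tilt deg [1.78 0.46]
t 20.8 tcp [ 0.4813 -0.0411  0.2662] yaw 53.5 q6 -73.0 F [-0.2 -0.1 -0.2] gap 0.552 -> shift [104.4 357.3  13.1] turn 0.0
```

Request:
servo_tool(
  rows=[
    [[104, 357, 10], 0, 0.1],
    [[104, 357, 10], 0, 0.1],
    [[104, 357, 10], 0, 0.1],
    [[104, 357, 10], 0, 0.1],
    [[104, 357, 10], 0, 0.1],
    [[104, 357, 10], 0, 0.1],
    [[104, 357, 10], 0, 0.1],
    [[104, 357, 10], 0, 0.1],
  ],
)

```text
t: 21.6
tcp_pos: [0.611, 0.312, 0.2619]
tool_rot: [0.312, 0.95, 0.01, 0.014]
force: [-0.4, -1.1, 0.2]
finger_gap: 0.552
```

Request:
servo_tool(
  rows=[
    [[0, 0, 0], 0, 0.1],
    [[0, 0, 0], 0, 0.1],
  ],
)

```text
t: 21.8
tcp_pos: [0.6101, 0.3122, 0.2604]
tool_rot: [0.311, 0.95, 0.008, 0.013]
force: [-0.6, -0.6, 0.1]
finger_gap: 0.55
```

```bash
python3 -c "
from h import *
s=snapshot('wrist'); print(nearbead(s,(.6165,.311))); go(.6155,.3095,.184)"
```

```text
[(array([0.6182, 0.3119]), np.int32(1511))]
tilt deg [1.66 0.46]
t 21.85 tcp [0.6101 0.3112 0.2606] yaw 53.7 q6 -36.0 F [-0.4 -0.8 -0.6] gap 0.551 -> shift [-0.9 -3.9 76.6] turn 0.0
```

Request:
servo_tool(
  rows=[
    [[-1, -2.5, 40], 0, 0.1],
    [[-1, -2.5, 76], 0, 0.1],
    [[-1, -2.5, 76], 0, 0.1],
    [[-1, -2.5, 76], 0, -1],
    [[-1, -2.5, 76], 0, -1],
    [[-1, -2.5, 76], 0, -1],
    [[-1, -2.5, 76], 0, -1],
    [[-1, -2.5, 76], 0, -1],
  ],
)

```text
t: 22.65
tcp_pos: [0.6121, 0.3094, 0.1862]
tool_rot: [0.312, 0.95, 0.009, 0.014]
force: [-0.2, 0.0, 4.5]
finger_gap: 0.266
```

Request:
servo_tool(
  rows=[
    [[0, 0, -30], 0, -1],
    [[0, 0, -60], 0, -1],
    [[0, 0, -85], 0, -1],
    [[0, 0, -85], 0, -1],
    [[0, 0, -85], 0, -1],
  ],
)

```text
t: 23.15
tcp_pos: [0.6093, 0.3088, 0.2719]
tool_rot: [0.312, 0.95, 0.009, 0.014]
force: [-0.3, -0.1, -1.3]
finger_gap: 0.264
```

```bash
python3 -c "
from h import *
held('w17.npz'); go(*well(4),.27)"
```

```text
held top 160.7 centre [0.3 0.1] [24.6 24.9] 2736 gap 0.266
tilt deg [1.74 0.47]
t 23.2 tcp [0.6089 0.3086 0.2707] yaw 53.7 q6 -36.0 F [-0.5 -0.3 -0.4] gap 0.266 -> shift [ -43.2 -378.8   -7.7] turn 0.0
```

Request:
servo_tool(
  rows=[
    [[-43, -379, -7], 0, -1],
    [[-43, -379, -7], 0, -1],
    [[-43, -379, -7], 0, -1],
    [[-43, -379, -7], 0, -1],
    [[-43, -379, -7], 0, -1],
    [[-43, -379, -7], 0, -1],
    [[-43, -379, -7], 0, -1],
    [[-43, -379, -7], 0, -1],
  ],
)

```text
t: 24.0
tcp_pos: [0.4167, -0.0239, 0.2681]
tool_rot: [0.312, 0.95, 0.009, 0.011]
force: [0.4, -0.0, -0.8]
finger_gap: 0.264
```

Request:
servo_tool(
  rows=[
    [[0, 0, 0], 0, -1],
    [[0, 0, 0], 0, -1],
    [[0, 0, 0], 0, -1],
  ],
)

```text
t: 24.3
tcp_pos: [0.4171, -0.0234, 0.2677]
tool_rot: [0.312, 0.95, 0.009, 0.011]
force: [-0.5, -0.6, -0.5]
finger_gap: 0.266
```

```bash
python3 -c "
from h import *
held('w18.npz'); go(*well(4),.222)"
```

```text
held top 162.0 centre [ 0.8 -0.7] [25.1 24.8] 2758 gap 0.266
tilt deg [1.49 0.55]
t 24.35 tcp [ 0.4172 -0.0231  0.2678] yaw 53.7 q6 -74.0 F [-0.1  0.2  0.2] gap 0.266 -> shift [-1.2  1.  45.9] turn 0.0
```

Request:
servo_tool(
  rows=[
    [[-1.5, 1, 20], 0, -1],
    [[-1.5, 1, 45], 0, -1],
    [[-1.5, 1, 45], 0, -1],
    [[-1.5, 1, 45], 0, 0.1],
    [[-1.5, 1, 45], 0, 0.1],
    [[-1.5, 1, 45], 0, 0.1],
    [[-1.5, 1, 0], 0, 0.1],
    [[-1.5, 1, 0], 0, 0.1],
  ],
)

```text
t: 25.15
tcp_pos: [0.4199, -0.0233, 0.2707]
tool_rot: [0.311, 0.95, 0.009, 0.014]
force: [0.5, -0.7, -0.8]
finger_gap: 0.552
```

Request:
servo_tool(
  rows=[
    [[0, 0, -50], 0, 1],
    [[0, 0, -100], 0, 1],
    [[0, 0, -100], 0, 1],
    [[0, 0, -100], 0, 1],
    [[0, 0, -100], 0, 1],
  ],
)

```text
t: 25.65
tcp_pos: [0.4159, -0.0238, 0.3702]
tool_rot: [0.311, 0.95, 0.009, 0.013]
force: [0.1, 0.5, -0.6]
finger_gap: 0.997
```

```bash
python3 -c "
from h import *
s=snapshot('wrist'); np.savez('w19.npz',**s); cv2.imwrite('pics/w19.png',s['image'])
for w in inwells(s): print(w)
s=snapshot('top'); np.savez('t2.npz',**s)
for b in beads(s):
    if b[3][1]<16: print(b)
go(.456,-.208,.34,53)"
```

```text
(1, 851, [0.03, 0.04, 0.041])
(2, 1009, [0.017, 0.04, 0.041])
(3, 1075, [0.016, 0.04, 0.041])
(4, 1038, [0.016, 0.04, 0.041])
(5, 875, [0.015, 0.016, 0.021])
(6, 825, [0.031, 0.04, 0.041])
tilt deg [1.66 0.49]
t 25.75 tcp [ 0.416  -0.0239  0.3695] yaw 53.7 q6 -74.0 F [0.3 0.8 0.7] gap 0.996 -> shift [-137.7 -129.3   29. ] turn 0.7
```

View pics/w19.png

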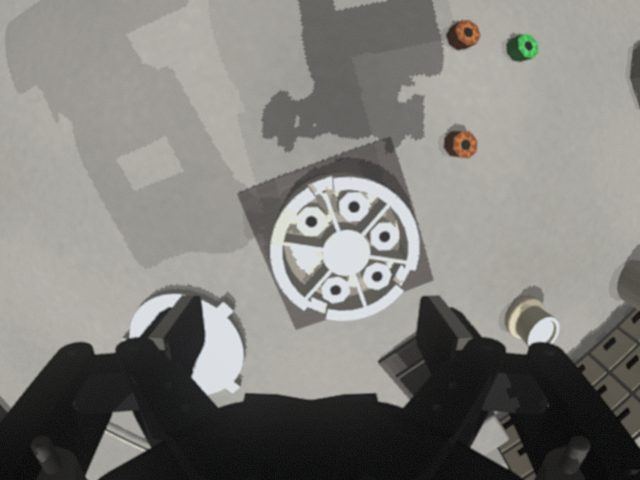

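All five beads are in wells: in the wrist view five bores show round the hub (347,252) and well 5 is empty. The tool has crept to a 1.7° tilt through move lag, so I'll try to undo it with short lag-timed calls.

Request:
servo_tool(
  rows=[
    [[0, 0, -50], 0, 1],
  ],
)

```text
t: 25.85
tcp_pos: [0.4132, -0.0241, 0.4137]
tool_rot: [0.312, 0.95, 0.009, 0.003]
force: [1.1, -0.9, -0.4]
finger_gap: 1.004
```

Request:
servo_tool(
  rows=[
    [[0, 0, 0], 0, 1],
    [[0, 0, 0], 0, 1],
    [[0, 0, 0], 0, 1],
  ],
)

```text
t: 26.15
tcp_pos: [0.4127, -0.0239, 0.4123]
tool_rot: [0.312, 0.95, 0.009, 0.001]
force: [-0.1, 0.1, 0.0]
finger_gap: 0.998
```

Request:
servo_tool(
  rows=[
    [[-50, 0, 0], 0, 1],
  ],
)

```text
t: 26.25
tcp_pos: [0.4478, -0.0503, 0.4097]
tool_rot: [0.311, 0.95, 0.01, -0.006]
force: [0.8, 0.2, 0.2]
finger_gap: 0.999
```

Request:
servo_tool(
  rows=[
    [[0, 0, 0], 0, 1],
    [[0, 0, 0], 0, 1],
    [[0, 0, 0], 0, 1],
  ],
)

```text
t: 26.55
tcp_pos: [0.447, -0.0499, 0.4086]
tool_rot: [0.311, 0.95, 0.01, -0.007]
force: [-0.5, 0.1, -0.1]
finger_gap: 1.004
```

Request:
servo_tool(
  rows=[
    [[0, -50, 0], 0, 1],
  ],
)

```text
t: 26.65
tcp_pos: [0.4191, -0.0876, 0.4079]
tool_rot: [0.307, 0.952, 0.01, -0.006]
force: [0.8, -0.6, -0.6]
finger_gap: 0.998
```

Request:
servo_tool(
  rows=[
    [[0, 0, 0], 0, 1],
    [[0, 0, 0], 0, 1],
    [[0, 0, 0], 0, 1],
  ],
)

```text
t: 26.95
tcp_pos: [0.419, -0.0871, 0.408]
tool_rot: [0.307, 0.952, 0.01, -0.006]
force: [-0.1, 0.6, 0.2]
finger_gap: 0.998
```

```bash
python3 -c "
from h import *
go(.458,-.207,.34,53); print(sense()['tool_rot'])
s=snapshot('top'); np.savez('t3.npz',**s); P=cloud(s)
print('z',sense()['q'].round(3))"
```

```text
tilt deg [-0.26  1.33]
t 26.95 tcp [ 0.419  -0.0871  0.408 ] yaw 54.3 q6 -82.0 F [-0.1  0.6  0.2] gap 0.998 -> shift [-105.7  -78.4   65. ] turn 1.3
[ 0.30660218  0.9517642   0.01034652 -0.00574062]
z [-0.472  0.259  1.896  0.022  1.001 -1.432]
```

Request:
servo_tool(
  rows=[
    [[-106, -78, 65], 1, 1],
    [[-106, -78, 65], 1, 1],
    [[-106, -78, 65], 1, 1],
    [[-106, -78, 65], 1, 1],
    [[-106, -78, 65], 1, 1],
    [[-106, -78, 65], 1, 1],
  ],
)

```text
t: 27.6
tcp_pos: [0.4594, -0.2091, 0.3401]
tool_rot: [0.314, 0.949, 0.011, -0.006]
force: [-0.8, 1.2, 0.3]
finger_gap: 1.004
```

Run:
```python
from h import *
s=snapshot("wrist"); np.savez("w20.npz",**s); cv2.imwrite("pics/w20.png",s["image"]); P=fcloud(s)
L=np.array([.458,-.207])
bar=(P[...,2]>.040)&(P[...,2]<.056)&(np.hypot(P[...,0]-L[0],P[...,1]-L[1])<.05)&(s["image"].max(-1)<90)
tb=bar&(P[...,2]>.047); q=P[tb][:,:2].astype(np.float32); r=cv2.minAreaRect(q); c=q-q.mean(0); w,V=np.linalg.eigh(c.T@c); print("bar",r,np.degrees(np.arctan2(V[1,1],V[0,1]))%180,tb.sum())
d=(abs(P[...,2]-.014)<.004)&(np.hypot(P[...,0]-L[0],P[...,1]-L[1])<.08); print("disc",cv2.minEnclosingCircle(P[d][:,:2].astype(np.float32)),d.sum())
go(*r[0],.34,53)
```

```text
bar ((0.45841729640960693, -0.20933476090431213), (0.01253601722419262, 0.05794050917029381), 52.75251007080078) 142.60991 1370
disc ((0.45943498611450195, -0.21025842428207397), 0.0744454637169838) 17162
tilt deg [-0.27  1.34]
t 27.65 tcp [ 0.4594 -0.2089  0.3404] yaw 53.4 q6 -92.0 F [ 0.2 -0.4 -0. ] gap 1.005 -> shift [-2.4 -3.5  0.4] turn 0.4
```

View pics/w20.png

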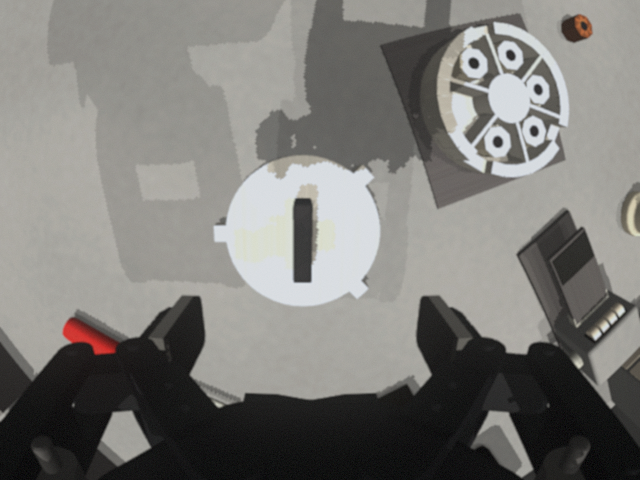

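Lid is flat on the bench: bar at (303,240), 180° lug at (220,232), so its x is at 52.6°. Descending to grip the bar lower down.

Request:
servo_tool(
  rows=[
    [[-2, -3.5, 50], 0.5, 1],
    [[-2, -3.5, 100], 0.5, 1],
    [[-2, -3.5, 142], 0.5, 1],
    [[-2, -3.5, 142], 0.5, 1],
    [[-2, -3.5, 142], 0.5, -1],
    [[-2, -3.5, 142], 0.5, -1],
    [[-2, -3.5, 142], 0.5, -1],
    [[-2, -3.5, 142], 0.5, -1],
  ],
  force=100,
)

```text
t: 28.45
tcp_pos: [0.4588, -0.21, 0.2007]
tool_rot: [0.318, 0.948, 0.01, -0.004]
force: [0.3, -0.6, 0.4]
finger_gap: 0.33
```

Request:
servo_tool(
  rows=[
    [[0, 0, 0], 0, -1],
    [[0, 0, 0], 0, -1],
    [[0, 0, 0], 0, -1],
  ],
)

```text
t: 28.75
tcp_pos: [0.459, -0.2101, 0.2021]
tool_rot: [0.318, 0.948, 0.009, -0.003]
force: [0.1, 1.3, 10.4]
finger_gap: 0.138
```

Request:
servo_tool(
  rows=[
    [[0, 0, -20], 0, -1],
    [[0, 0, -40], 0, -1],
    [[0, 0, -60], 0, -1],
    [[0, 0, -90], 0, -1],
    [[0, 0, -110], 0, -1],
    [[0, 0, -110], 0, -1],
    [[0, 0, -110], 0, -1],
    [[0, 0, -110], 0, -1],
  ],
)

```text
t: 29.55
tcp_pos: [0.4584, -0.2118, 0.3107]
tool_rot: [0.318, 0.948, 0.01, -0.004]
force: [0.8, -0.6, -2.6]
finger_gap: 0.139
```

Run:
```python
from h import *
go(*C,.335,-16)
s=snapshot("wrist"); np.savez("w21.npz",**s); P=fcloud(s); st=sense(); g=st["tcp_pos"]
d=(P[...,2]>g[2]-.215)&(P[...,2]<g[2]-.165)&(s["image"].min(-1)>110)&(np.hypot(P[...,0]-g[0],P[...,1]-g[1])<.08)
q=P[d]; A=np.c_[q[:,:2]-g[:2],np.ones(len(q))]; k=np.linalg.lstsq(A,q[:,2],rcond=None)[0]; print("disc plane slope deg",np.degrees(k[:2]).round(2),"z at tcp",k[2].round(4),"below tcp",(g[2]-k[2]).round(4),len(q))
```

```text
tilt deg [-0.1   1.21]
t 29.55 tcp [ 0.4584 -0.2118  0.3107] yaw 52.9 q6 -92.0 F [ 0.8 -0.6 -2.6] gap 0.139 -> shift [116.9 158.3 -20.1] turn 68.9
disc plane slope deg [0.18 0.38] z at tcp 0.1228 below tcp 0.1878 34772
```

```bash
cat >> h.py <<'E'
def rimfit(P,m,c,r0,tol=.004):
    for it in range(4):
        d=np.hypot(P[...,0]-c[0],P[...,1]-c[1]); a=np.degrees(np.arctan2(P[...,1]-c[1],P[...,0]-c[0])); X=[]
        for i in np.arange(-180,180,2):
            q=m&(abs(a-i)<1)&(abs(d-r0)<tol)
            if q.sum()>2: X.append(P[...,:2].reshape(-1,2)[np.argmax(np.where(q,d,0))])
        X=np.array(X); c,r=ring(X,0); dd=np.hypot(*(X-c).T); g=abs(dd-r)<.0012; c,r=ring(X[g],0)
    return c.round(4),r.round(4),g.sum()
E
python3 - <<'E'
from h import *
for n,c in [("w2.npz",(.4616,-.0105)),("w19.npz",(.461,-.011)),("w20.npz",(.461,-.011))]:
    s=dict(np.load(n)); P=fcloud(s); print(n,rimfit(P,abs(P[...,2]-.046)<.003,np.array(c),.063))
    d=np.hypot(P[...,0]-c[0],P[...,1]-c[1]);a=np.degrees(np.arctan2(P[...,1]-c[1],P[...,0]-c[0])); k=(d>.056)&(d<.060)&(P[...,2]<.041)&(P[...,2]>.03)
    for lo,hi in [(-80,-40),(5,50),(140,179)]:
        v=a[k&(a>lo)&(a<hi)]; 
        if len(v)>5: print("  notch",v.min().round(1),v.max().round(1),((v.min()+v.max())/2).round(1))
s=dict(np.load("w20.npz")); P=fcloud(s); print("lid bench",rimfit(P,abs(P[...,2]-.014)<.003,np.array([.4584,-.2093]),.064))
s=dict(np.load("w21.npz")); P=fcloud(s); print("lid held",rimfit(P,abs(P[...,2]-.1228)<.004,np.array([.4584,-.2085]),.064,.006))
E
```

```text
w2.npz (array([ 0.4616, -0.0105]), np.float64(0.063), np.int64(155))
  notch -68.2 -52.2 -60.2
  notch 19.8 34.6 27.2
  notch 156.1 173.4 164.7
w19.npz (array([ 0.4616, -0.0106]), np.float64(0.063), np.int64(153))
  notch -65.2 -50.7 -58.0
  notch 20.3 35.3 27.8
  notch 153.8 172.7 163.3
w20.npz (array([ 0.4616, -0.0108]), np.float64(0.0631), np.int64(151))
  notch -64.8 -50.5 -57.7
  notch 23.7 38.5 31.1
  notch 153.5 165.1 159.3
lid bench (array([ 0.4588, -0.2101]), np.float64(0.0637), np.int64(156))
lid held (array([ 0.4597, -0.2094]), np.float64(0.064), np.int64(70))
```

```bash
python3 -c "
from h import *
go(.462,-.009,.30,-16)"
```

```text
tilt deg [-0.11  1.22]
t 29.6 tcp [ 0.4584 -0.2118  0.3106] yaw 52.9 q6 -92.0 F [ 0.3  0.2 -2.6] gap 0.138 -> shift [116.8 161.2  14.9] turn 68.9
```

Request:
servo_tool(
  rows=[
    [[30, 40, 5], 8, -1],
    [[60, 80, 10], 16, -1],
    [[90, 120, 10], 24, -1],
    [[117, 161, 15], 32, -1],
    [[117, 161, 15], 40, -1],
    [[117, 161, 15], 48, -1],
    [[117, 161, 15], 56, -1],
    [[117, 161, 15], 63, -1],
  ],
  force=100,
)

```text
t: 30.4
tcp_pos: [0.4618, -0.0121, 0.2987]
tool_rot: [0.768, 0.641, 0.005, -0.01]
force: [-0.7, -0.8, -3.7]
finger_gap: 0.143
```

Request:
servo_tool(
  rows=[
    [[0, 0, 0], 6, -1],
    [[0, 0, 0], 6, -1],
    [[0, 0, 0], 6, -1],
    [[0, 0, 0], 6, -1],
  ],
)

```text
t: 30.8
tcp_pos: [0.4617, -0.0121, 0.2983]
tool_rot: [0.8, 0.6, 0.005, -0.01]
force: [-0.0, -0.0, -2.8]
finger_gap: 0.14
```

Run:
```python
from h import *
go(.462,-.009,.258,-16)
s=snapshot("wrist"); np.savez("w22.npz",**s); P=fcloud(s); st=sense(); g=st["tcp_pos"]; cv2.imwrite("pics/w22.png",s["image"])
d=(P[...,2]>g[2]-.215)&(P[...,2]<g[2]-.165)&(s["image"].min(-1)>110)&(np.hypot(P[...,0]-g[0],P[...,1]-g[1])<.08)
q=P[d]; A=np.c_[q[:,:2]-g[:2],np.ones(len(q))]; k=np.linalg.lstsq(A,q[:,2],rcond=None)[0]; print("slope deg",np.degrees(k[:2]).round(2),"below tcp",(g[2]-k[2]).round(4))
print("lid",rimfit(P,d,g[:2],.064,.007))
```

```text
tilt deg [-0.3   1.27]
t 30.8 tcp [ 0.4617 -0.0121  0.2983] yaw -16.2 q6 -1.0 F [-0.  -0.  -2.8] gap 0.14 -> shift [-1.   1.7 40.3] turn -0.2
slope deg [-0.87  0.71] below tcp 0.1882
lid (array([ 0.4594, -0.0098]), np.float64(0.0639), np.int64(55))
```

View pics/w22.png

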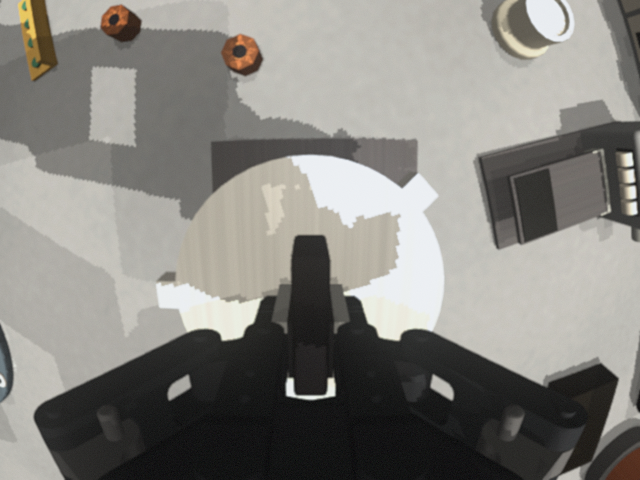

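Lid is over the canister and aligned with its base plate: lugs at (420,193) and (170,290). Correcting about 2 mm and lowering gently.

Request:
servo_tool(
  rows=[
    [[-0.5, 2, 15], 0, -1],
    [[-0.5, 2, 30], 0, -1],
    [[-0.5, 2, 42], 0, -1],
    [[-0.5, 2, 46], 0, -1],
    [[-0.5, 2, 49], 0, -1],
    [[-0.5, 2, 51], 0, -1],
    [[-0.5, 2, 51], 0, -1],
  ],
)

```text
t: 31.55
tcp_pos: [0.4635, -0.0121, 0.2476]
tool_rot: [0.8, 0.6, 0.005, -0.01]
force: [-0.6, -0.3, -2.2]
finger_gap: 0.139
```

```bash
python3 -c "
from h import *
go(.462,-.009,.240,-16)"
```

```text
tilt deg [-0.25  1.26]
t 31.55 tcp [ 0.4635 -0.0121  0.2476] yaw -16.2 q6 -1.0 F [-0.6 -0.3 -2.2] gap 0.139 -> shift [-0.9 -0.5  7.6] turn -0.2
```

No contact force yet. Continuing down in small steps.

Request:
servo_tool(
  rows=[
    [[0, 0, 2], 0, -1],
    [[0, 0, 4], 0, -1],
    [[0, 0, 5], 0, -1],
    [[0, 0, 5], 0, -1],
  ],
)

```text
t: 31.95
tcp_pos: [0.4634, -0.012, 0.2425]
tool_rot: [0.8, 0.6, 0.005, -0.01]
force: [-0.1, -0.4, -3.8]
finger_gap: 0.139
```

Request:
servo_tool(
  rows=[
    [[0, 0, 2], 0, -1],
    [[0, 0, 3], 0, -1],
    [[0, 0, 3], 0, -1],
  ],
)

```text
t: 32.25
tcp_pos: [0.4632, -0.0117, 0.2406]
tool_rot: [0.8, 0.6, 0.005, -0.01]
force: [-3.7, 1.4, 9.1]
finger_gap: 0.143
```

The lid went 7 mm below rim-contact height, so the lugs are in the notches. Releasing and looking.

Request:
servo_tool(
  rows=[
    [[0, 0, 0], 0, -0.4],
    [[0, 0, 0], 0, 0],
    [[0, 0, 0], 0, 0.2],
    [[0, 0, 0], 0, 0.2],
    [[0, 0, -50], 0, 0.2],
    [[0, 0, -100], 0, 0.2],
    [[0, 0, -110], 0, 0.2],
    [[0, 0, -110], 0, 0.2],
  ],
)

```text
t: 33.05
tcp_pos: [0.4641, -0.0142, 0.3522]
tool_rot: [0.8, 0.6, 0.007, -0.008]
force: [-0.4, -0.6, 0.0]
finger_gap: 0.602
```

Run:
```python
from h import *
go(.62,-.0211,.3)
s=snapshot("wrist"); np.savez("w23.npz",**s); P=fcloud(s); cv2.imwrite("pics/w23.png",s["image"])
c=np.array([.4616,-.0106]); D=np.hypot(P[...,0]-c[0],P[...,1]-c[1])
d=(abs(P[...,2]-.052)<.012)&(D<.08); q=P[d]; k=np.linalg.lstsq(np.c_[q[:,:2]-c,np.ones(len(q))],q[:,2],rcond=None)[0]; print("slope deg",np.degrees(k[:2]).round(2),"disc top z",k[2].round(4),np.percentile(q[:,2],[2,50,98]).round(4))
print("lid",rimfit(P,d,c,.064))
b=(abs(P[...,2]-.088)<.006)&(D<.05); q=P[b][:,:2]; r=cv2.minAreaRect(q.astype(np.float32)); q=q-q.mean(0); w,V=np.linalg.eigh(q.T@q); print("bar",r[0],np.degrees(np.arctan2(V[1,1],V[0,1]))%180-90,b.sum())
```

```text
tilt deg [0.08 1.17]
t 33.05 tcp [ 0.4641 -0.0142  0.3522] yaw -16.2 q6 -1.0 F [-0.4 -0.6  0. ] gap 0.602 -> shift [ 32.6 152.6  52.3] turn 0.0
slope deg [ 0.05 -0.05] disc top z 0.0521 [0.0507 0.0521 0.0535]
lid (array([ 0.4616, -0.01  ]), np.float64(0.0638), np.int64(157))
bar (0.4617266356945038, -0.010088887065649033) -16.802579421485845 1877
```

View pics/w23.png

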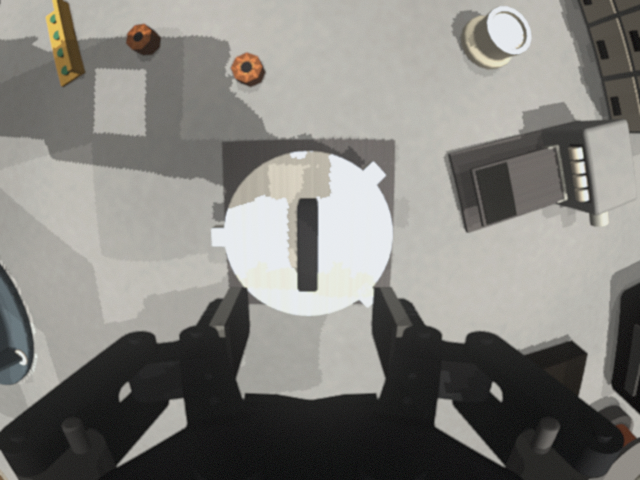

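Lid is home: disc top at 52.1 mm, slope under 0.1°, centre within 1 mm and angle within 1°. The pedal's dark pad shows at (495,190). Locating it.

Run:
```python
from h import *
s=dict(np.load("w23.npz")); P=fcloud(s); hsv=cv2.cvtColor(s["image"],cv2.COLOR_BGR2HSV)
m=(P[...,2]>.034)&(P[...,2]<.05)&(P[...,0]>.57)&(P[...,0]<.72)&(abs(P[...,1]+.02)<.05)
r=cv2.minAreaRect(P[m][:,:2].astype(np.float32)); print("plate",r,m.sum(),np.percentile(P[m][:,2],[5,50,95]).round(4))
k=m&(hsv[...,2]<55); r=cv2.minAreaRect(P[k][:,:2].astype(np.float32)); print("pad",r,k.sum(),np.median(P[k][:,2]))
b=cv2.boxPoints(cv2.minAreaRect(P[m][:,:2].astype(np.float32))); print(b.round(4).tolist())
go(*r[0],.25)
```

```text
plate ((0.658431351184845, -0.011575385928153992), (0.07620842754840851, 0.11593423783779144), 84.5275650024414) 6046 [0.0388 0.0427 0.0449]
pad ((0.651646077632904, -0.015226440504193306), (0.10041575133800507, 0.05369606986641884), 1.4685803651809692) 1273 0.043809324828129215
[[0.597100019454956, -0.04399999976158142], [0.7124999761581421, -0.054999999701976776], [0.7197999954223633, 0.020800000056624413], [0.6043999791145325, 0.03189999982714653]]
tilt deg [-0.13  1.22]
t 33.1 tcp [ 0.4634 -0.014   0.3508] yaw -16.2 q6 -1.0 F [-0.5 -0.1 -1.3] gap 0.6 -> shift [ 46.2 183.3 100.3] turn 0.0
```

Run:
```python
from h import *
s=dict(np.load("w23.npz")); P=fcloud(s)
for u,v in [(496,190),(478,195),(555,173)]: print(fray(s,u,v,.043).round(4),P[v,u].round(4))
t=dict(np.load("top0.npz")); print("top pad",ray(t,340,213,.043).round(4))
e=fray(s,478,195,.043); h=fray(s,555,173,.043); d=(h-e)/np.linalg.norm(h-e); p=e+.018*d; print(p.round(4), np.degrees(np.arctan2(d[1],d[0])))
go(p[0],p[1],.24)
```

```text
[ 0.6204 -0.0167  0.043 ] [ 0.6203 -0.0166  0.0432]
[ 0.603  -0.0166  0.043 ] [ 0.6035 -0.0169  0.0418]
[ 0.6846 -0.0164  0.043 ] [ 0.6856 -0.0167  0.0416]
top pad [ 0.6171 -0.021   0.043 ]
[ 0.621  -0.0165  0.043 ] 0.1514527109444653
tilt deg [-0.13  1.22]
t 33.1 tcp [ 0.4634 -0.014   0.3508] yaw -16.2 q6 -1.0 F [-0.5 -0.1 -1.3] gap 0.6 -> shift [ 36.2 154.3 110.3] turn 0.0
```

Request:
servo_tool(
  rows=[
    [[36, 154, 40], 0, -1],
    [[36, 154, 40], 0, -1],
    [[36, 154, 40], 0, -1],
    [[36, 154, 40], 0, -1],
    [[36, 154, 70], 0, -1],
    [[36, 154, 110], 0, -1],
    [[36, 154, 120], 0, -1],
    [[36, 154, 120], 0, -1],
  ],
)

```text
t: 33.9
tcp_pos: [0.6195, -0.0196, 0.2267]
tool_rot: [0.8, 0.6, 0.003, -0.012]
force: [-0.5, 0.8, 0.3]
finger_gap: -0.0
```

Run:
```python
from h import *
go(.621,-.0175,.1975)
s=snapshot("wrist"); cv2.imwrite("pics/w24.png",s["image"][200:480,120:520])
```

```text
tilt deg [-0.59  1.32]
t 33.9 tcp [ 0.6195 -0.0196  0.2267] yaw -16.2 q6 3.0 F [-0.5  0.8  0.3] gap -0.0 -> shift [-1.3  4.  29.2] turn 0.0
```

View pics/w24.png

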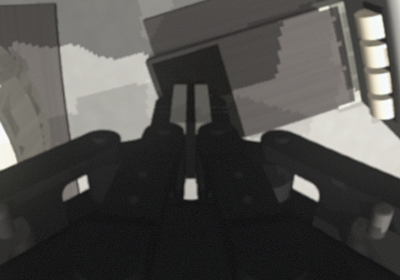

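The closed fingertips at crop (190,95) are over the dark pad. Pressing in steps.

Request:
servo_tool(
  rows=[
    [[-1, 4, 5], 0, -1],
    [[-1, 4, 10], 0, -1],
    [[-1, 4, 15], 0, -1],
    [[-1, 4, 20], 0, -1],
    [[-1, 4, 25], 0, -1],
    [[-1, 4, 27], 0, -1],
    [[-1, 4, 27], 0, -1],
    [[-1, 4, 27], 0, -1],
  ],
)

```text
t: 34.75
tcp_pos: [0.6249, -0.0217, 0.2031]
tool_rot: [0.8, 0.6, 0.006, -0.009]
force: [0.6, -1.4, 7.2]
finger_gap: -0.002
```

Request:
servo_tool(
  rows=[
    [[0, 0, 4], 0, -1],
    [[0, 0, 8], 0, -1],
    [[0, 0, 8], 0, -1],
    [[0, 0, 8], 0, -1],
  ],
)

```text
t: 35.15
tcp_pos: [0.6254, -0.0217, 0.1985]
tool_rot: [0.8, 0.6, 0.007, -0.008]
force: [-3.9, -0.3, 18.0]
finger_gap: -0.0
```

```bash
python3 -c "
from h import *
go(.621,-.0175,.1975)"
```

```text
tilt deg [0.07 1.16]
t 35.15 tcp [ 0.6254 -0.0217  0.1985] yaw -16.2 q6 3.0 F [-3.9 -0.3 18. ] gap -0.0 -> shift [-0.5 -4.7  1. ] turn 0.0
```

Request:
servo_tool(
  rows=[
    [[0, 0, 4], 0, -1],
    [[0, 0, 4], 0, -1],
    [[0, 0, 4], 0, -1],
  ],
)

```text
t: 35.45
tcp_pos: [0.6254, -0.0216, 0.1983]
tool_rot: [0.8, 0.6, 0.007, -0.007]
force: [-5.8, -0.8, 21.8]
finger_gap: -0.001
```

Request:
servo_tool(
  rows=[
    [[0, 0, -15], 0, -1],
    [[0, 0, -40], 0, -1],
    [[0, 0, -80], 0, -1],
    [[0, 0, -120], 0, -1],
    [[0, 0, -140], 0, -1],
    [[0, 0, -140], 0, -1],
  ],
)

```text
t: 36.05
tcp_pos: [0.6259, -0.0245, 0.342]
tool_rot: [0.8, 0.601, 0.01, -0.004]
force: [-0.2, -0.3, -0.3]
finger_gap: 0.003
```

Request:
servo_tool(
  rows=[
    [[-100, -50, -30], 0, -1],
    [[-100, -100, -30], 0, -1],
    [[-100, -100, -30], 0, -1],
    [[-100, -100, -30], 0, -1],
    [[-100, -100, -30], 0, -1],
  ],
)

```text
t: 36.55
tcp_pos: [0.5009, -0.0934, 0.3688]
tool_rot: [0.8, 0.6, 0.009, -0.005]
force: [0.2, -0.0, 0.1]
finger_gap: -0.001
```

Run:
```python
from h import *
s=snapshot("wrist"); P=fcloud(s); cv2.imwrite("pics/w25.png",s["image"]); print(sense()["tcp_pos"],sense()["force"])
c=np.array([.4616,-.0106]); D=np.hypot(P[...,0]-c[0],P[...,1]-c[1])
d=(abs(P[...,2]-.052)<.012)&(D<.08); q=P[d]; k=np.linalg.lstsq(np.c_[q[:,:2]-c,np.ones(len(q))],q[:,2],rcond=None)[0]; print("slope deg",np.degrees(k[:2]).round(2),"disc top z",k[2].round(4),len(q))
print("lid",rimfit(P,d,c,.064))
b=(abs(P[...,2]-.088)<.006)&(D<.05); q=P[b][:,:2]; q=q-q.mean(0); w,V=np.linalg.eigh(q.T@q); print("bar",np.degrees(np.arctan2(V[1,1],V[0,1]))%180-90)
t=snapshot("top"); T=cloud(t); cv2.imwrite("pics/t4.png",t["image"])
for Q,n in [(P,"wrist"),(T,"top")]:
    m=np.hypot(Q[...,0]-.619,Q[...,1]+.018)<.01; print(n,"pad z",np.median(Q[m][:,2]).round(4),m.sum())
for b in beads(t): print(b[0],b[2],b[3])
```

```text
[ 0.50206791 -0.09330837  0.36885852] [ 0.02584606  0.12002004 -0.39028035]
slope deg [ 0.02 -0.04] disc top z 0.0521 18333
lid (array([ 0.4616, -0.0099]), np.float64(0.0637), np.int64(158))
bar -16.471239795129705
wrist pad z 0.0436 459
top pad z 0.043 50
[0.6485 0.0973] [294. 203.] [ 26.  37. 149.]
[0.5212 0.4078] [173. 256.] [34. 18. 71.]
[0.4467 0.1329] [281. 282.] [ 12.  121.5 118.5]
[0.404  0.2497] [236. 300.] [ 63. 119. 139.]
[0.3637 0.1968] [257. 316.] [ 12. 122. 117.]
```

View pics/t4.png

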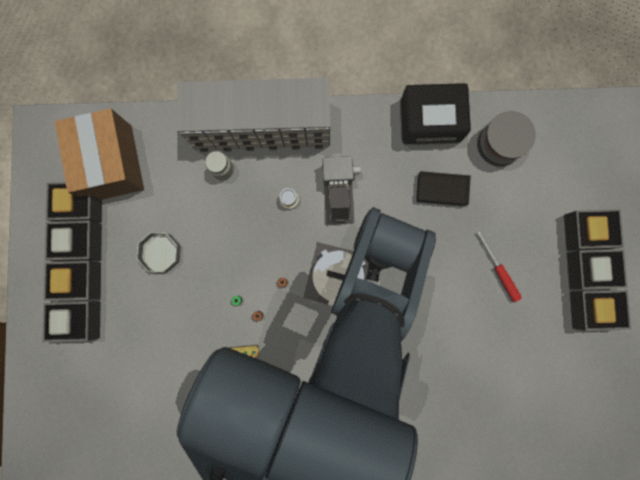

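Top view: lid home, no white beads left on the bench, look-alikes and bystanders where they were, pad back up at 43 mm. Handing in.

```bash
python3 -c "
from station import sign_off; print(sign_off())"
```

```text
the job is handed in; nothing more can be done
None
```

The job is done and handed in at about t = 37 s; the hand-in gave no verdict, so the results below are my own camera and force checks. I set the lid aside, put the five white beads that were present in wells 1, 2, 3, 4 and 6, and put the lid back in its notches. Then I pressed the pedal to its stop and let it up.

**Last checks**
- **Beads:** all five stood upright in wells of their own before the lid went on, with their tops 6 mm below the rim.
- **Lid:** the disc top is at 52.1 mm (52 mm when home), and the slope is under 0.1°. It is within 1 mm of the canister centre and about 0.5° off in angle.
- **Pedal:** it stopped rigidly at about 18 mm of travel under 22 N, pressed about 4 mm nearer the hinge than the marked point. At hand-in the pad was back up at 43 mm.
- **Surroundings:** the other things on the bench and the look-alikes show no visible shift, and the gripper was clear of everything.

**What disagreed:**
- The top and wrist cameras differed by about 4 mm in x, so I relied on the wrist camera near the grasps.
- The tool crept to a tilt of about 1.9° during fast moves. I took out part of it with short timed moves and allowed for the rest.

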